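# Change the tile in the drying press

## Task

The tile in the drying press is dry: lift both steel hold-down bars off the dowels and lay them on the grey felt mat, and set the dry tile flat in the middle of the slatted rack. Lay the next tile, which waits on the dark carrying board, flat and centred in the press bed between the end blocks, then put both bars back over the dowels, fully down, so that they cover its long edges. Do not drop a tile or a bar, and leave the cup and the clay pack alone.

Things in the scene. Friction and masses are not known exactly. Their poses are not given: they have to be found in the camera images.
- press: Fixed drying press; origin: centre of underside. Plywood base 136 (x) x 184 (y) x 12 mm. Across each end a wooden block 110 x 26 mm, top at z 24, inner face at y = +/-56; between them the flat bed at z 12 for one tile, centred, long side along y. Dowels d 8 at x = +/-32, y = +/-70, top at z 53, upper 8 mm tapered. A bar lies along y at x = -32 and at +32, on both blocks and 12 mm of a tile edge.
- bar_1: One of two alike steel hold-down bars 24 (x) x 160 (y) x 14 mm, 0.36 kg; origin: centre of underside, long axis y. In each end an open slot 13 wide (x), 17 deep (y) goes round a dowel. Seated, its origin is at x = -32 or +32, y 0, z 24 mm of the press, play 2.5 mm in x, 3 in y. Starts at x = -32. Grip across the 24 mm at its middle; 40 mm free between seated bars. The bars may swap places.
- bar_2: The other steel hold-down bar, same size and shape as bar_1; starts seated at x = +32 mm of the press.
- tile_dry: The dried clay tile that lies in the press at the start under the edges of both bars: white, stiff, 60 (x) x 100 (y) x 12 mm, with a leaf sprig raised 1 mm in the middle of its face; origin at the centre of its underside, long axis y.
- tile_new: The next clay tile, waiting on the carrying board at the start: stiff, same size, shape and look as tile_dry; origin at the centre of its underside, long axis y.
- mat: Thin grey felt mat, 130 (x) x 180 (y) x 3 mm, fixed to the table; origin at the centre of its underside. The side area for the bars: there is room for both side by side along y, about 30 mm either side of the middle.
- rack: Slatted pale wooden airing rack, 112 (x) x 152 (y) mm, fixed to the table; the slats' flat top is 20 mm above the origin, which is at the centre of its underside. The slats run along x, 12 mm wide with 8 mm gaps.
- ware_board: Dark wooden carrying board, 116 (x) x 156 (y) x 12 mm, fixed to the table, on which the next tile waits; origin at the centre of its underside.
- water_cup: Bystander: white enamel cup with a blue rim, 69 mm across, 73 mm high, origin at the centre of its underside. To be left alone.
- clay_carton: Bystander: small red pack of clay, 51 x 121 x 34 mm, origin at the centre of its underside. To be left alone.

How it is judged:
By the outcome, as a careful person would: the job done as asked, in the order asked, and still so for the second after the job is handed in, with the robot touching nothing.
It also fails if it takes over 125 s, if anything falls off the work surface, if the arm or the gripper's body presses on something with over 40 N, if the wrist force passes 120 N, or if a joint passes its speed limit or range.

## Robot

A 6-joint arm with a two-finger parallel gripper is mounted at the origin on a cart in front of the work surface, level with it; the furniture and walls round the work are solid. World frame = base frame: x ahead of the robot, y to its left, z up, the work surface at z = 0. Lengths are in mm, angles in degrees, forces in N, time in s.
With the tool pointing down it reaches from about 325 to 775 mm from the base axis. Payload 9.3 kg.
Tool frame: the origin (TCP) lies at the very end of the fingers, on their centre line; the grasp point (between the pads) lies 19 mm behind it; z points along the fingers, y is the line along which they close (so a half turn about z gives the same grasp; the last joint's range is limited). The gripper opens to 85 mm and grips with 20 to 120 N. Pads are 22 mm wide; open, the fingers measure 114 mm over their backs; the gripper's body (76 mm by 85 mm) begins 54 mm behind the grasp point. The pads swing forward as they close: fully open they stand 13 mm farther back than shut.
Start: joints at [-85.176, 14.817, 1.232, 76.415, 0, 81.257], TCP at [129.019, -534.65, 231.279] pointing down, gripper open.
Joint ranges: [-174.27, 174.27], [-52.1, 104.24], [-59.71, 78.15], [-110.17, 111.67], [-87.03, 83.33], [-180, 180]. Speed limits (degrees/s): [127.2, 127.2, 159.86, 180, 180, 180].

## Interface

Orientations are given as a 3x3 rotation matrix whose columns are the frame's x, y, z axes.
In Python, from plant import * gives the robot as it stands. The module is installed in compiled form; this text tells all that it offers.
- The arm moves only by the tool drive_tool, never from a script. Its argument "targets" is a list of rows, each an object with "offset": the shift along the tool's x, y, z in cm, a list of three; "dr": the turn, a rotation vector about the tool's x, y, z in rad, a list of three; "fingers": the closure, from -1 (fully open) to 1 (shut). A call has 1 to 5 rows; each row is the pose to reach, as a shift and turn from the pose commanded when the call began, along the tool's axes at that moment; what a row does not reach only later rows make up. A row lasts 1/12 s, in which the tool goes at most 41.7 mm and 7.16 degrees, less where a joint would pass 70% of its speed; a pose out of reach is approached as far as the arm can. A call with a gripper value outside its range is refused whole. The fingers move at their own pace and stop on an object; "grip_force" is the grip in N (left out, the last holds). Time passes only in rows, so rows that repeat a pose let the fingers close. It gives the time, the measured TCP pose, the force, the opening and the grip force at its end, in the units of the state.
- read_state(): the state, without advancing time (a new reading comes with each control period).
- get_image(name): name is "scene" or "top" or "wrist"; returns a dict with "color" (420x560x3 uint8, red, green, blue), "z_map" (420x560 float32, mm along the optical axis (not along the pixel's ray), 0 where there is no reading), "fx", "fy", "cx", "cy" (pixels), "R" (3x3) and "t" (3): a world point X has camera coordinates R X + t. Camera axes: x right, y down, z forward; pixel columns grow to the right and rows downward; lengths in mm; the calibration is good to about 2 mm. A picture is of the moment at which its call begins.
- sign_off(): hands the job in; it is judged then, once.
The state is a dict: "t": time; "qpos": joint angles; "joint_velocities": joint speeds; "joint_torque": joint torques, N m; "ee_pos": TCP position; "eef_rot": TCP orientation; "contact_force": force on the tool from outside, world axes, zero at the start; "torque": the same for the moment, N m; "finger_gap": opening from 0.0 (shut) to 1.0 (fully open); "grasp_force": force on a finger pad.
Only numpy, scipy, OpenCV 4.12 (cv2) and the standard library are available. Lean on these libraries where they do the work, as an engineer would, in place of code of your own. Each camera call takes 0.05 s, during which the arm holds its last target. There are 200 camera calls.

## Working session

There is one attempt and no reset: what is moved stays moved. The work goes in short steps, Python scripts to look and compute and a tool call to move; the robot and the scene stay as the last step left them, time stands still between calls to the robot, and variables do not carry over. Pictures are saved under pics/ and viewed, at most 14 in all, crops included, and the job is handed in when it is done.

Besides the shell and the picture viewer there is one more tool, called after ">>>" as name([rows], argument=value, ...), one row to a line, values as JSON. drive_tool: Moves the arm, as the interface text tells. Its arguments: {"type":"object","properties":{"targets":{"type":"array"},"grip_force":{"type":"number"}},"required":["targets"]}

```bash
mkdir -p pics; ls; cat > h.py <<'E'
import numpy as np, cv2
from plant import *
def snap(n,f):
    im=get_image(n); cv2.imwrite('pics/'+f,im['color'][:,:,::-1]); np.savez('pics/'+f[:-4]+'.npz',**im); return im
def pts(im):
    h,w=im['z_map'].shape; u,v=np.meshgrid(np.arange(w),np.arange(h)); z=im['z_map']
    P=np.stack([(u-im['cx'])/im['fx']*z,(v-im['cy'])/im['fy']*z,z],-1)
    return (P-im['t'])@im['R']
def ray(im,u,v,h):
    d=im['R'].T@np.array([(u-im['cx'])/im['fx'],(v-im['cy'])/im['fy'],1]); c=-im['R'].T@im['t']
    return c+d*(h-c[2])/d[2]
E
python3 - <<'E'
from h import *
s=read_state(); print(s)
for n in('top','scene'):
    im=snap(n,n+'0.png'); print(n,im['R'],im['t'],im['fx'])
E
```

```text
pics
{'t': 0.0, 'qpos': array([-8.51760762e+01,  1.48510389e+01,  1.18886149e+00,  7.64151333e+01,
        3.88997330e-04,  8.12579227e+01]), 'joint_velocities': array([-0.10272051, -0.04113829, -0.01432499,  0.09114176, -0.02987772,
        0.02724431]), 'joint_torque': array([ 1.96388624e-03, -5.55642915e+01,  3.44523275e+01,  1.38172024e-02,
       -2.18850701e-04,  3.51469637e-06]), 'ee_pos': array([ 128.99598041, -534.36745852,  230.65737583]), 'eef_rot': array([[ 9.72100374e-01,  2.34565240e-01, -1.06704796e-04],
       [ 2.34565169e-01, -9.72099466e-01,  1.34511643e-03],
       [ 2.11789884e-04, -1.33261741e-03, -9.99999090e-01]]), 'contact_force': array([ 0.5445194 ,  0.54238233, -0.27241895]), 'torque': array([-0.0034631 , -0.02608766,  0.02222729]), 'grasp_force': 0.0, 'finger_gap': 1.0002592721845234}
top [[ 2.02734663e-02 -9.99794403e-01 -3.71161092e-04]
 [-9.95829646e-01 -2.01600389e-02 -8.89769000e-02]
 [ 8.89511240e-02  2.17348340e-03 -9.96033621e-01]] [ 243.55220197  560.35550063 1125.652071  ] 478.0813079430302
scene [[-0.89430506 -0.44742    -0.00581438]
 [-0.26936929  0.54870146 -0.79143344]
 [ 0.35729351 -0.70621671 -0.6112277 ]] [ 586.26684413   37.06127941 1048.44629963] 466.94436023618795
```

View pics/top0.png

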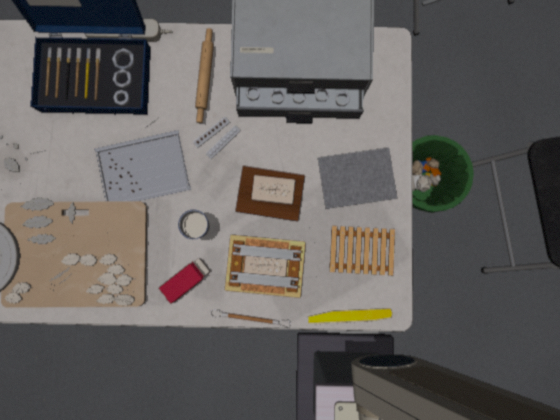

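View pics/scene0.png

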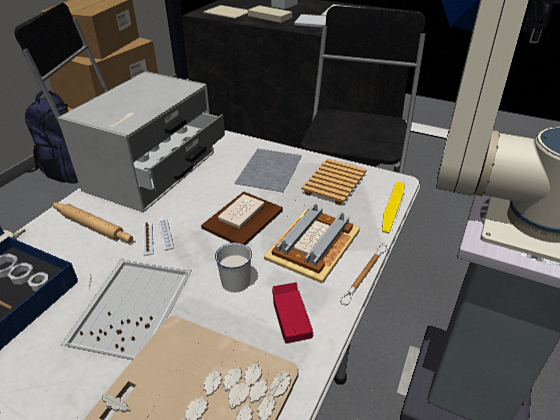

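The top view shows the press at (265,266), the ware board with new tile at (271,192), the mat at (358,178), the rack at (362,250), the cup at (195,224) and the pack at (184,282). The scene view agrees with this layout.

```bash
python3 - <<'E'
from h import *
im=np.load('pics/top0.npz'); im={k:im[k] for k in im}
P=pts(im); hsv=cv2.cvtColor(im['color'],cv2.COLOR_RGB2HSV)
def rect(name,m,h,box):
    mm=np.zeros(m.shape,np.uint8); x0,y0,x1,y1=box; mm[y0:y1,x0:x1]=m[y0:y1,x0:x1]
    mm=cv2.morphologyEx(mm,cv2.MORPH_CLOSE,np.ones((7,7)))
    c=max(cv2.findContours(mm,cv2.RETR_EXTERNAL,cv2.CHAIN_APPROX_NONE)[0],key=cv2.contourArea)[:,0]
    w=np.array([ray(im,u,v,h)[:2] for u,v in c]).astype(np.float32)
    (cx,cy),(a,b),t=cv2.minAreaRect(w)
    if a>b: t+=90; a,b=b,a   # t = dir of short axis
    t=(t+90)%180-90
    zz=P[...,2][mm>0]; print(name,round(cx,1),round(cy,1),'size',round(a,1),round(b,1),'short-axis ang',round(t,2),'z med',np.median(zz).round(1))
H,S,V=[hsv[...,i].astype(int) for i in range(3)]
Z=P[...,2]
print('table z',np.median(Z[300:315,160:200]))
rect('press',(S>70),12,(215,228,315,304))
rect('board',(S>90)&(V<140),12,(228,158,312,228))
rect('tile_new',(S<90)&(V>110),24,(245,172,298,210))
rect('mat',(V<150)&(Z<15),3,(310,140,405,215))
rect('rack',(S>70),20,(322,220,402,282))
for n,b in(('pr',(225,232,310,300)),('bd',(240,170,300,215)),('rk',(325,222,400,280))):
    x0,y0,x1,y1=b; print(n,np.histogram(Z[y0:y1,x0:x1],bins=np.arange(-2,60,4))[0])
E
```

```text
table z -0.5896106131064784
press 430.5 285.5 size 134.0 182.3 short-axis ang -4.35 z med 13.5
board 607.2 277.0 size 112.2 152.6 short-axis ang -7.69 z med 11.7
tile_new 623.6 267.0 size 77.8 104.2 short-axis ang -4.59 z med 23.7
mat 644.1 71.1 size 167.1 216.7 short-axis ang 1.16 z med 2.3
rack 472.3 52.9 size 110.6 152.2 short-axis ang -2.18 z med 18.1
pr [ 924  241  330 1002  260  290  894  217   56  660  506   30   12    8
    4]
bd [  51   22  336 1029  222  191  637  173    5    0    0    0    0    0
    0]
rk [1350  369   64  181  475 1210  293    5    0    0    0    0    0    0
    0]
```

```bash
cat >> h.py <<'E'
def plan(wps,p=None,yaw=None):
    "wps: (x,y,z,yaw) world mm/deg; prints calls: offset cm in tool axes, dr z, rows"
    if p is None:
        s=read_state(); p=s['ee_pos']; R=s['eef_rot']; yaw=np.degrees(np.arctan2(R[1,1],R[0,1]))
        print('now',p.round(1),'yaw',round(yaw,2),'z',R[:,2].round(4),'gap',round(s['finger_gap'],3),'F',s['contact_force'].round(1),'grip',round(s['grasp_force'],1),'t',round(s['t'],2))
    p=np.array(p,float)
    for w in wps:
        q=np.array(w[:3],float); dy=(w[3]-yaw+180)%360-180
        n=int(np.ceil(max(np.linalg.norm(q-p)/195,abs(dy)/34,1e-6)))
        for i in range(n):
            a=np.radians(yaw+dy*i/n); d=(q-p)/n
            ty=np.array([np.cos(a),np.sin(a)]);tx=np.array([-np.sin(a),np.cos(a)])
            print('off',np.round([d[:2]@tx/10,d[:2]@ty/10,-d[2]/10],2),'drz',round(-np.radians(dy/n),4),'rows',max(1,int(np.ceil(max(np.linalg.norm(d)/41,abs(dy/n)/7.1)))))
        p=q; yaw=yaw+dy
E
python3 -c "
from h import *
plan([(420,-330,260,-60),(520,0,280,-40),(400,285,300,-4.4)])"
```

```text
now [ 129.  -534.4  230.7] yaw -76.43 z [-1.0e-04  1.2e-03 -1.0e+00] gap 1.004 F [-0.1  0.6  0.7] grip 0.0 t 0.1
off [16.54 -6.52 -1.46] drz -0.1434 rows 5
off [17.3  -4.09 -1.46] drz -0.1434 rows 5
off [ 12.58 -11.79  -1.  ] drz -0.1745 rows 5
off [14.44 -9.43 -1.  ] drz -0.1745 rows 5
off [  7.06 -13.76  -1.  ] drz -0.3107 rows 4
off [ 10.93 -10.94  -1.  ] drz -0.3107 rows 4
```

>>> drive_tool([
  {"offset": [16.54,-6.52,-1.46],"dr": [0,0,-0.1434],"fingers": -1},
  {"offset": [16.54,-6.52,-1.46],"dr": [0,0,-0.1434],"fingers": -1},
  {"offset": [16.54,-6.52,-1.46],"dr": [0,0,-0.1434],"fingers": -1},
  {"offset": [16.54,-6.52,-1.46],"dr": [0,0,-0.1434],"fingers": -1},
  {"offset": [16.54,-6.52,-1.46],"dr": [0,0,-0.1434],"fingers": -1},
])

```text
t: 0.52
ee_pos: [277.7, -429.4, 246.4]
eef_rot: [[0.928, 0.374, 0.001], [0.374, -0.928, 0.001], [0.001, -0.0, -1.0]]
contact_force: [0.6, -0.2, -0.4]
finger_gap: 0.998
grasp_force: 0.0
```

>>> drive_tool([
  {"offset": [17.3,-4.09,-1.46],"dr": [0,0,-0.1434],"fingers": -1},
  {"offset": [17.3,-4.09,-1.46],"dr": [0,0,-0.1434],"fingers": -1},
  {"offset": [17.3,-4.09,-1.46],"dr": [0,0,-0.1434],"fingers": -1},
  {"offset": [17.3,-4.09,-1.46],"dr": [0,0,-0.1434],"fingers": -1},
  {"offset": [17.3,-4.09,-1.46],"dr": [0,0,-0.1434],"fingers": -1},
])

```text
t: 0.93
ee_pos: [423.2, -327.4, 260.6]
eef_rot: [[0.864, 0.503, 0.001], [0.503, -0.864, 0.001], [0.001, -0.0, -1.0]]
contact_force: [-0.3, 0.2, -0.6]
finger_gap: 0.997
grasp_force: 0.0
```

>>> drive_tool([
  {"offset": [12.58,-11.79,-1],"dr": [0,0,-0.1745],"fingers": -1},
  {"offset": [12.58,-11.79,-1],"dr": [0,0,-0.1745],"fingers": -1},
  {"offset": [12.58,-11.79,-1],"dr": [0,0,-0.1745],"fingers": -1},
  {"offset": [12.58,-11.79,-1],"dr": [0,0,-0.1745],"fingers": -1},
  {"offset": [12.58,-11.79,-1],"dr": [0,0,-0.1745],"fingers": -1},
])

```text
t: 1.35
ee_pos: [470.6, -160.6, 270.9]
eef_rot: [[0.764, 0.646, 0.001], [0.646, -0.764, 0.001], [0.001, -0.001, -1.0]]
contact_force: [0.8, -0.7, -0.5]
finger_gap: 0.999
grasp_force: 0.0
```

>>> drive_tool([
  {"offset": [14.44,-9.43,-1],"dr": [0,0,-0.1745],"fingers": -1},
  {"offset": [14.44,-9.43,-1],"dr": [0,0,-0.1745],"fingers": -1},
  {"offset": [14.44,-9.43,-1],"dr": [0,0,-0.1745],"fingers": -1},
  {"offset": [14.44,-9.43,-1],"dr": [0,0,-0.1745],"fingers": -1},
  {"offset": [14.44,-9.43,-1],"dr": [0,0,-0.1745],"fingers": -1},
])

```text
t: 1.77
ee_pos: [520.9, 4.2, 280.5]
eef_rot: [[0.64, 0.768, 0.0], [0.768, -0.64, 0.001], [0.001, -0.001, -1.0]]
contact_force: [-0.1, -0.6, -0.1]
finger_gap: 1.001
grasp_force: 0.0
```

>>> drive_tool([
  {"offset": [7.06,-13.76,-1],"dr": [0,0,-0.3107],"fingers": -1},
  {"offset": [7.06,-13.76,-1],"dr": [0,0,-0.3107],"fingers": -1},
  {"offset": [7.06,-13.76,-1],"dr": [0,0,-0.3107],"fingers": -1},
  {"offset": [7.06,-13.76,-1],"dr": [0,0,-0.3107],"fingers": -1},
  {"offset": [7.06,-13.76,-1],"dr": [0,0,-0.3107],"fingers": -1},
])

```text
t: 2.18
ee_pos: [458.0, 145.5, 291.1]
eef_rot: [[0.374, 0.927, 0.0], [0.927, -0.374, 0.001], [0.001, -0.0, -1.0]]
contact_force: [1.0, 0.1, -0.9]
finger_gap: 0.999
grasp_force: 0.0
```

>>> drive_tool([
  {"offset": [10.93,-10.94,-1],"dr": [0,0,-0.3107],"fingers": -1},
  {"offset": [10.93,-10.94,-1],"dr": [0,0,-0.3107],"fingers": -1},
  {"offset": [10.93,-10.94,-1],"dr": [0,0,-0.3107],"fingers": -1},
  {"offset": [10.93,-10.94,-1],"dr": [0,0,-0.3107],"fingers": -1},
  {"offset": [10.93,-10.94,-1],"dr": [0,0,-0.3107],"fingers": -1},
])

```text
t: 2.6
ee_pos: [398.6, 287.8, 300.6]
eef_rot: [[0.073, 0.997, -0.0], [0.997, -0.073, 0.001], [0.001, -0.0, -1.0]]
contact_force: [-0.0, -0.3, 0.3]
finger_gap: 1.002
grasp_force: 0.0
```

```bash
python3 -c "
from h import *
plan([(400,285,300,-4.4)]); im=snap('wrist','w1.png'); print(im['R'],-im['R'].T@im['t'],im['fx'])"
```

```text
now [398.6 287.8 300.6] yaw -4.19 z [-3.e-04  9.e-04 -1.e+00] gap 1.002 F [-0.  -0.3  0.3] grip 0.0 t 2.6
off [-0.27  0.16  0.06] drz 0.0037 rows 1
[[ 9.97308052e-01 -7.33218757e-02 -7.43028172e-04]
 [-6.93631959e-02 -9.46652100e-01  3.14703905e-01]
 [-2.37780698e-02 -3.13805200e-01 -9.49189602e-01]] [403.86604232 369.18673986 443.55486002] 326.64568624274267
```

View pics/w1.png

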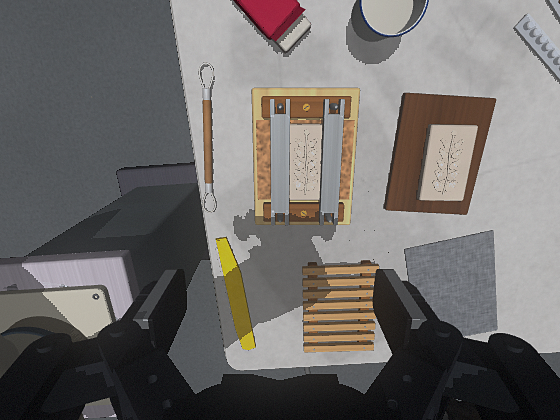

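The wrist view shows the press at (305,155) with bars at x≈280 and 329 and the dry tile between them. The board is at (440,155) with the new tile at (447,162), the mat at (452,285) and the rack at (339,306).

```bash
cat >> h.py <<'E'
def load(f):
    im=np.load('pics/'+f); return {k:im[k] for k in im}
def rect(im,name,m,h,box,k=5,op=0):
    mm=np.zeros(m.shape,np.uint8); x0,y0,x1,y1=box; mm[y0:y1,x0:x1]=m[y0:y1,x0:x1]
    mm=cv2.morphologyEx(mm,cv2.MORPH_CLOSE,np.ones((k,k)))
    if op: mm=cv2.morphologyEx(mm,cv2.MORPH_OPEN,np.ones((op,op)))
    c=max(cv2.findContours(mm,cv2.RETR_EXTERNAL,cv2.CHAIN_APPROX_NONE)[0],key=cv2.contourArea)[:,0]
    w=np.array([ray(im,u,v,h)[:2] for u,v in c]).astype(np.float32)
    (cx,cy),(a,b),t=cv2.minAreaRect(w)
    if a>b: t+=90; a,b=b,a
    t=(t+90)%180-90
    print(name,'c',round(cx,1),round(cy,1),'size',round(a,1),round(b,1),'short-axis ang',round(t,2),'z',np.median(pts(im)[...,2][mm>0]).round(1)); return cx,cy,t
E
python3 - <<'E'
from h import *
im=load('w1.npz'); hsv=cv2.cvtColor(im['color'],cv2.COLOR_RGB2HSV); H,S,V=[hsv[...,i].astype(int) for i in range(3)]
for u,v in((262,92),(280,160),(306,130),(392,170),(447,150),(452,285),(340,308),(400,60),(500,260)): print((u,v),hsv[v,u],im['z_map'][v,u])
Z=pts(im)[...,2]
rect(im,'press',S>60,12,(245,80,366,230))
rect(im,'board',(S>90)&(V<150),12,(380,85,500,220),15)
rect(im,'tile',(Z>18)&(S<75),24,(405,115,490,210))
rect(im,'mat',(V<165)&(S<60),3,(398,228,502,334),5,5)
rect(im,'rack',S>60,20,(295,258,374,356),9)
for n,b in(('barL',(266,96,296,228)),('barR',(315,96,347,228))):rect(im,n,(S<75)&(Z>31)&(V>90),38,b)
E
```

```text
(262, 92) [ 20  98 196] 404.54572
(280, 160) [116  11 159] 408.43652
(306, 130) [ 19  29 195] 407.75427
(392, 170) [11 99 80] 439.89078
(447, 150) [ 16  33 193] 418.50745
(452, 285) [107  14 127] 502.95538
(340, 308) [ 17 124 210] 497.32278
(400, 60) [  0   1 183] 406.59885
(500, 260) [150   1 180] 493.01672
press c 429.9 288.5 size 134.8 181.2 short-axis ang -4.21 z 13.1
board c 605.7 280.4 size 117.9 154.7 short-axis ang -7.51 z 12.2
tile c 613.0 273.1 size 62.5 99.8 short-axis ang -5.5 z 24.3
mat c 640.1 66.3 size 158.1 183.3 short-axis ang 7.07 z 3.4
rack c 471.1 59.8 size 110.4 162.1 short-axis ang -1.23 z 19.5
barL c 400.2 289.3 size 28.4 158.1 short-axis ang -4.2 z 38.3
barR c 459.6 285.0 size 29.2 158.1 short-axis ang -4.25 z 38.3
```

```bash
python3 - <<'E'
from h import *
im=load('top0.npz'); hsv=cv2.cvtColor(im['color'],cv2.COLOR_RGB2HSV); H,S,V=[hsv[...,i].astype(int) for i in range(3)]
print(V[178,330:420:6],V[135:225:6,358])
for th in(110,120,130):rect(im,'mat',(V<th),3,(312,142,403,214),3,5)
im=load('w1.npz')
for c in((404,247),(494,231),(497,333)): print(ray(im,*c,3))
rect(im,'rackw',cv2.cvtColor(im['color'],cv2.COLOR_RGB2HSV)[...,1]>60,20,(295,263,374,352),9)
E
```

```text
[ 99  97  98  99  99 102  99 101  98  99  98 157 159 161 147] [159 157 161 105 103  99 102 104 106 104  95 100 146 148 150]
mat c 650.7 62.4 size 128.2 178.4 short-axis ang 9.4 z 2.9
mat c 650.6 63.3 size 128.9 180.3 short-axis ang 9.4 z 2.9
mat c 650.6 63.3 size 133.1 181.0 short-axis ang 9.4 z 2.9
[572.14075663 147.05773243   3.        ]
[701.63820634 163.25239309   3.        ]
[730.33170393 -18.86647226   3.        ]
rackw c 471.9 59.0 size 111.1 159.1 short-axis ang -2.06 z 19.5
```

```bash
python3 -c "
from h import *
plan([(398.3,288,150,-4.2),(398.3,288,50,-4.2),(398.3,288,28,-4.2)])"
```

```text
now [399.4 286.1 300.3] yaw -4.21 z [-2.e-04 -2.e-04 -1.e+00] gap 1.004 F [ 0.2 -0.3 -0.4] grip 0.0 t 2.65
off [ 0.18 -0.13 15.03] drz -0.0002 rows 4
off [ 0.  0. 10.] drz -0.0 rows 3
off [0.  0.  2.2] drz -0.0 rows 1
```

>>> drive_tool([
  {"offset": [0.18,-0.13,15],"dr": [0,0,0],"fingers": -0.1},
  {"offset": [0.18,-0.13,15],"dr": [0,0,0],"fingers": -0.1},
  {"offset": [0.18,-0.13,15],"dr": [0,0,0],"fingers": -0.1},
  {"offset": [0.18,-0.13,15],"dr": [0,0,0],"fingers": -0.1},
  {"offset": [0.18,-0.13,15],"dr": [0,0,0],"fingers": -0.1},
], grip_force=70)

```text
t: 3.07
ee_pos: [397.0, 284.0, 145.5]
eef_rot: [[0.079, 0.997, -0.008], [0.997, -0.079, -0.004], [-0.005, -0.007, -1.0]]
contact_force: [-0.1, -1.0, -0.1]
finger_gap: 0.554
grasp_force: 0.0
```

>>> drive_tool([
  {"offset": [0,0,3],"dr": [0,0,0],"fingers": -0.1},
  {"offset": [0,0,6],"dr": [0,0,0],"fingers": -0.1},
  {"offset": [0,0,9],"dr": [0,0,0],"fingers": -0.1},
  {"offset": [0,0,9],"dr": [0,0,0],"fingers": -0.1},
  {"offset": [0,0,9],"dr": [0,0,0],"fingers": -0.1},
])

```text
t: 3.48
ee_pos: [399.4, 285.9, 61.2]
eef_rot: [[0.078, 0.997, -0.001], [0.997, -0.078, -0.001], [-0.001, -0.001, -1.0]]
contact_force: [0.7, -1.0, 0.6]
finger_gap: 0.549
grasp_force: 0.0
```

```bash
python3 - <<'E'
from h import *
plan([(398.3,288,50,-4.2),(398.3,288,28,-4.2)])
im=snap('wrist','w2.png')
E
```

```text
now [399.4 285.9  61.2] yaw -4.47 z [-1.2e-03 -9.0e-04 -1.0e+00] gap 0.549 F [ 0.7 -1.   0.6] grip 0.0 t 3.48
off [ 0.2  -0.13  1.12] drz -0.0048 rows 1
off [0.  0.  2.2] drz -0.0 rows 1
```

View pics/w2.png

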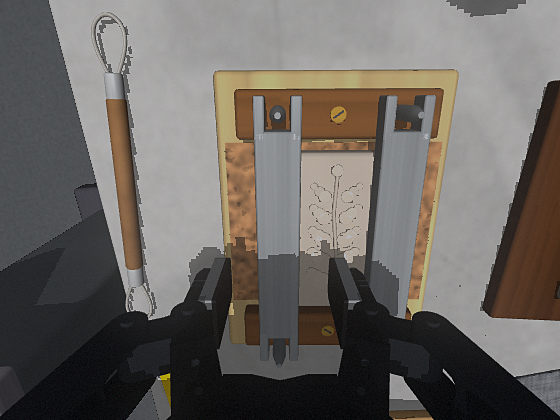

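The close wrist view shows bar 1 at u≈279, centred between the fingertips (inner faces about 228 and 331). Its ends are at v≈97 and v≈358.

```bash
python3 - <<'E'
from h import *
im=load('w2.npz')
for c in((278,97),(279,358),(254,200),(299,200),(218,72),(459,71),(229,343)): print(c,ray(im,*c,38 if c[0] not in(218,459,229) else 12).round(1))
E
```

```text
(278, 97) [404.3 367.9  38. ]
(279, 358) [392.4 211.4  38. ]
(254, 200) [387.4 317.   38. ]
(299, 200) [411.3 315.2  38. ]
(218, 72) [372.6 383.4  12. ]
(459, 71) [503.4 373.6  12. ]
(229, 343) [355.6 203.2  12. ]
```

>>> drive_tool([
  {"offset": [0.3,-0.12,1.5],"dr": [0,0,-0.004],"fingers": -0.1},
  {"offset": [0.3,-0.12,2.6],"dr": [0,0,-0.004],"fingers": -0.1},
  {"offset": [0.3,-0.12,3.3],"dr": [0,0,-0.004],"fingers": -0.1},
  {"offset": [0.3,-0.12,3.35],"dr": [0,0,-0.004],"fingers": -0.1},
  {"offset": [0.3,-0.12,3.35],"dr": [0,0,-0.004],"fingers": -0.1},
])

```text
t: 3.95
ee_pos: [398.6, 290.0, 28.2]
eef_rot: [[0.073, 0.997, 0.001], [0.997, -0.073, 0.001], [0.001, 0.001, -1.0]]
contact_force: [-0.2, -0.0, -0.1]
finger_gap: 0.551
grasp_force: 0.0
```

>>> drive_tool([
  {"offset": [0,0,0],"dr": [0,0,0],"fingers": 0.2},
  {"offset": [0,0,0],"dr": [0,0,0],"fingers": 0.35},
  {"offset": [0,0,0],"dr": [0,0,0],"fingers": 0.5},
  {"offset": [0,0,0],"dr": [0,0,0],"fingers": 1},
  {"offset": [0,0,0],"dr": [0,0,0],"fingers": 1},
], grip_force=70)

```text
t: 4.37
ee_pos: [398.4, 290.0, 28.2]
eef_rot: [[0.073, 0.997, 0.002], [0.997, -0.073, 0.001], [0.001, 0.002, -1.0]]
contact_force: [-0.9, -1.2, 8.3]
finger_gap: 0.255
grasp_force: 68.3
```

>>> drive_tool([
  {"offset": [0,0,0],"dr": [0,0,0],"fingers": 1},
  {"offset": [0,0,0],"dr": [0,0,0],"fingers": 1},
  {"offset": [0,0,0],"dr": [0,0,0],"fingers": 1},
])

```text
t: 4.62
ee_pos: [398.4, 290.0, 28.2]
eef_rot: [[0.073, 0.997, 0.002], [0.997, -0.073, 0.001], [0.001, 0.002, -1.0]]
contact_force: [-0.5, -1.2, 8.5]
finger_gap: 0.257
grasp_force: 68.3
```

```bash
python3 - <<'E'
from h import *
plan([])
s=read_state();print(s['ee_pos'],s['torque'])
E
```

```text
now [398.4 290.   28.2] yaw -4.17 z [ 1.7e-03  7.0e-04 -1.0e+00] gap 0.257 F [-0.5 -1.2  8.5] grip 68.3 t 4.62
[398.42939839 290.03262994  28.18286736] [-0.26334369  0.26181704 -0.0048749 ]
```

```bash
python3 - <<'E'
from h import *
plan([(398.4,290,75,-4.17),(398.4,290,130,-4.2),(680,68,130,9),(680,68,30,9),(680,68,7.5,9)])
E
```

```text
now [398.4 290.   28.2] yaw -4.17 z [ 1.7e-03  7.0e-04 -1.0e+00] gap 0.257 F [-0.5 -1.2  8.5] grip 68.3 t 4.62
off [-0.   -0.   -4.68] drz -0.0 rows 2
off [ 0.   0.  -5.5] drz 0.0005 rows 2
off [-10.04  14.86  -0.  ] drz -0.1152 rows 5
off [-11.68  13.6   -0.  ] drz -0.1152 rows 5
off [ 0.  0. 10.] drz -0.0 rows 3
off [0.   0.   2.25] drz -0.0 rows 1
```

>>> drive_tool([
  {"offset": [0,0,-0.3],"dr": [0,0,0],"fingers": 1},
  {"offset": [0,0,-1.0],"dr": [0,0,0],"fingers": 1},
  {"offset": [0,0,-2.2],"dr": [0,0,0],"fingers": 1},
  {"offset": [0,0,-3.5],"dr": [0,0,0],"fingers": 1},
  {"offset": [0,0,-4.7],"dr": [0,0,0],"fingers": 1},
])

```text
t: 5.03
ee_pos: [397.6, 289.7, 74.9]
eef_rot: [[0.073, 0.997, -0.001], [0.997, -0.073, -0.0], [-0.0, -0.001, -1.0]]
contact_force: [-0.5, 0.6, -3.3]
finger_gap: 0.254
grasp_force: 69.1
```

>>> drive_tool([
  {"offset": [0,0,-1.5],"dr": [0,0,0],"fingers": 1},
  {"offset": [0,0,-3.5],"dr": [0,0,0],"fingers": 1},
  {"offset": [-0.7,1,-5.0],"dr": [0,0,-0.01],"fingers": 1},
  {"offset": [-2,3,-5.5],"dr": [0,0,-0.02],"fingers": 1},
  {"offset": [-3.35,5,-5.5],"dr": [0,0,-0.04],"fingers": 1},
])

```text
t: 5.45
ee_pos: [446.0, 253.0, 131.2]
eef_rot: [[0.031, 1.0, 0.003], [1.0, -0.031, 0.001], [0.001, 0.003, -1.0]]
contact_force: [1.4, 0.3, -3.8]
finger_gap: 0.254
grasp_force: 69.1
```

```bash
python3 - <<'E'
from h import *
plan([(680,68,130,9),(680,68,30,9),(680,68,7.5,9)])
E
```

```text
now [446.  253.  131.2] yaw -1.75 z [ 0.0026  0.0011 -1.    ] gap 0.254 F [ 1.4  0.3 -3.8] grip 69.1 t 5.45
off [-8.89 11.98  0.06] drz -0.0938 rows 4
off [-9.97 11.09  0.06] drz -0.0938 rows 4
off [ 0.  0. 10.] drz -0.0 rows 3
off [0.   0.   2.25] drz -0.0 rows 1
```

>>> drive_tool([
  {"offset": [-1.78,2.4,0],"dr": [0,0,-0.019],"fingers": 1},
  {"offset": [-3.56,4.8,0],"dr": [0,0,-0.038],"fingers": 1},
  {"offset": [-5.34,7.2,0],"dr": [0,0,-0.056],"fingers": 1},
  {"offset": [-7.1,9.6,0],"dr": [0,0,-0.075],"fingers": 1},
  {"offset": [-8.89,11.98,0.06],"dr": [0,0,-0.0938],"fingers": 1},
])

```text
t: 5.87
ee_pos: [562.9, 158.9, 128.8]
eef_rot: [[-0.062, 0.998, -0.0], [0.998, 0.062, 0.0], [0.0, -0.0, -1.0]]
contact_force: [0.6, 0.5, -3.5]
finger_gap: 0.255
grasp_force: 69.1
```

>>> drive_tool([
  {"offset": [-3,3.3,0],"dr": [0,0,-0.03],"fingers": 1},
  {"offset": [-6,6.6,0],"dr": [0,0,-0.06],"fingers": 1},
  {"offset": [-8.4,9.3,0],"dr": [0,0,-0.08],"fingers": 1},
  {"offset": [-9.5,10.6,0],"dr": [0,0,-0.0938],"fingers": 1},
  {"offset": [-9.97,11.09,0.06],"dr": [0,0,-0.0938],"fingers": 1},
])

```text
t: 6.28
ee_pos: [680.9, 64.5, 127.0]
eef_rot: [[-0.152, 0.988, -0.001], [0.988, 0.152, -0.0], [-0.0, -0.001, -1.0]]
contact_force: [-0.9, -0.2, -3.8]
finger_gap: 0.256
grasp_force: 69.4
```

>>> drive_tool([
  {"offset": [0,0,2],"dr": [0,0,0],"fingers": 1},
  {"offset": [0,0,5],"dr": [0,0,0],"fingers": 1},
  {"offset": [0,0,8],"dr": [0,0,0],"fingers": 1},
  {"offset": [0,0,9.5],"dr": [0,0,0],"fingers": 1},
  {"offset": [0,0,10],"dr": [0,0,0],"fingers": 1},
])

```text
t: 6.7
ee_pos: [676.3, 67.9, 24.6]
eef_rot: [[-0.154, 0.988, -0.006], [0.988, 0.154, 0.0], [0.001, -0.006, -1.0]]
contact_force: [0.3, 0.3, -3.9]
finger_gap: 0.254
grasp_force: 69.4
```

```bash
python3 - <<'E'
from h import *
plan([(680,68,7.2,9)])
E
```

```text
now [676.3  67.9  24.6] yaw 8.88 z [-6.1e-03  3.0e-04 -1.0e+00] gap 0.254 F [ 0.3  0.3 -3.9] grip 69.4 t 6.7
off [-0.05  0.37  1.74] drz -0.002 rows 1
```

>>> drive_tool([
  {"offset": [0,0.2,0.6],"dr": [0,0,0],"fingers": 1},
  {"offset": [0,0.2,1.2],"dr": [0,0,0],"fingers": 1},
  {"offset": [0,0.2,1.4],"dr": [0,0,0],"fingers": 1},
  {"offset": [0,0.2,1.4],"dr": [0,0,0],"fingers": 1},
  {"offset": [0,0.2,1.4],"dr": [0,0,0],"fingers": 1},
])

```text
t: 7.12
ee_pos: [681.2, 67.6, 14.7]
eef_rot: [[-0.154, 0.988, 0.001], [0.988, 0.154, 0.0], [-0.0, 0.001, -1.0]]
contact_force: [0.3, -0.1, -3.0]
finger_gap: 0.258
grasp_force: 69.5
```

>>> drive_tool([
  {"offset": [0,0,0.3],"dr": [0,0,0],"fingers": 1},
  {"offset": [0,0,0.5],"dr": [0,0,0],"fingers": 1},
  {"offset": [0,0,0.65],"dr": [0,0,0],"fingers": 1},
  {"offset": [0,0,0.65],"dr": [0,0,0],"fingers": 1},
])

```text
t: 7.45
ee_pos: [680.8, 67.5, 7.3]
eef_rot: [[-0.154, 0.988, 0.0], [0.988, 0.154, -0.0], [-0.0, 0.0, -1.0]]
contact_force: [-0.2, -0.1, -4.0]
finger_gap: 0.257
grasp_force: 69.5
```

>>> drive_tool([
  {"offset": [0,0,0.05],"dr": [0,0,0],"fingers": 1},
  {"offset": [0,0,0.1],"dr": [0,0,0],"fingers": 1},
  {"offset": [0,0,0.1],"dr": [0,0,0],"fingers": 1},
])

```text
t: 7.7
ee_pos: [680.9, 67.5, 7.3]
eef_rot: [[-0.154, 0.988, 0.001], [0.988, 0.154, -0.0], [-0.0, 0.001, -1.0]]
contact_force: [-4.1, 0.6, 5.5]
finger_gap: 0.255
grasp_force: 70.6
```

>>> drive_tool([
  {"offset": [0,0,0],"dr": [0,0,0],"fingers": 0.2},
  {"offset": [0,0,0],"dr": [0,0,0],"fingers": -0.1},
  {"offset": [0,0,0],"dr": [0,0,0],"fingers": -0.1},
  {"offset": [0,0,-2],"dr": [0,0,0],"fingers": -0.1},
  {"offset": [0,0,-6],"dr": [0,0,0],"fingers": -0.1},
])

```text
t: 8.12
ee_pos: [678.2, 67.5, 62.0]
eef_rot: [[-0.154, 0.988, -0.009], [0.988, 0.154, 0.0], [0.002, -0.009, -1.0]]
contact_force: [2.1, 0.6, -0.3]
finger_gap: 0.554
grasp_force: 0.0
```

>>> drive_tool([
  {"offset": [0,0,-4],"dr": [0,0,0],"fingers": -0.1},
  {"offset": [0,0,-5],"dr": [0,0,0],"fingers": -0.1},
  {"offset": [0,0,-5],"dr": [0,0,0],"fingers": -0.1},
])

```text
t: 8.37
ee_pos: [682.9, 67.5, 120.8]
eef_rot: [[-0.154, 0.988, 0.007], [0.988, 0.154, -0.0], [-0.001, 0.007, -1.0]]
contact_force: [-0.6, 0.4, 0.1]
finger_gap: 0.552
grasp_force: 0.0
```

```bash
python3 - <<'E'
from h import *
plan([(462.2,285.3,115,-4.2),(462.2,285.3,60,-4.2),(462.2,285.3,28,-4.2)])
E
```

```text
now [682.9  67.5 120.8] yaw 8.87 z [ 7.4e-03 -1.0e-04 -1.0e+00] gap 0.552 F [-0.6  0.4  0.1] grip 0.0 t 8.37
off [12.46 -9.23  0.29] drz 0.1141 rows 4
off [ 11.33 -10.58   0.29] drz 0.1141 rows 4
off [0.  0.  5.5] drz -0.0 rows 2
off [0.  0.  3.2] drz -0.0 rows 1
```

>>> drive_tool([
  {"offset": [2.5,-1.8,0],"dr": [0,0,0.023],"fingers": -0.1},
  {"offset": [5,-3.6,0],"dr": [0,0,0.046],"fingers": -0.1},
  {"offset": [7.5,-5.4,0],"dr": [0,0,0.07],"fingers": -0.1},
  {"offset": [10,-7.3,0.1],"dr": [0,0,0.09],"fingers": -0.1},
  {"offset": [12.46,-9.2,0.1],"dr": [0,0,0.114],"fingers": -0.1},
])

```text
t: 8.78
ee_pos: [569.2, 177.2, 114.0]
eef_rot: [[-0.04, 0.999, -0.001], [0.999, 0.04, -0.0], [-0.0, -0.001, -1.0]]
contact_force: [-0.3, 0.1, -0.2]
finger_gap: 0.552
grasp_force: 0.0
```

>>> drive_tool([
  {"offset": [4,-3.6,0],"dr": [0,0,0.04],"fingers": -0.1},
  {"offset": [7.5,-7,0],"dr": [0,0,0.07],"fingers": -0.1},
  {"offset": [10,-9.4,0],"dr": [0,0,0.1],"fingers": -0.1},
  {"offset": [11.33,-10.4,0.1],"dr": [0,0,0.114],"fingers": -0.1},
  {"offset": [11.33,-10.4,1],"dr": [0,0,0.114],"fingers": -0.1},
])

```text
t: 9.2
ee_pos: [458.7, 288.6, 105.8]
eef_rot: [[0.07, 0.998, -0.0], [0.998, -0.07, 0.001], [0.001, -0.0, -1.0]]
contact_force: [0.0, 0.3, -1.0]
finger_gap: 0.551
grasp_force: 0.0
```

>>> drive_tool([
  {"offset": [0,0,2],"dr": [0,0,0],"fingers": -0.1},
  {"offset": [0,0,4],"dr": [0,0,0],"fingers": -0.1},
  {"offset": [0,0,4],"dr": [0,0,0],"fingers": -0.1},
  {"offset": [0,0,4],"dr": [0,0,0],"fingers": -0.1},
])

```text
t: 9.53
ee_pos: [461.5, 284.9, 64.1]
eef_rot: [[0.073, 0.997, -0.003], [0.997, -0.073, -0.001], [-0.001, -0.003, -1.0]]
contact_force: [0.4, 0.9, 0.5]
finger_gap: 0.555
grasp_force: 0.0
```

```bash
python3 - <<'E'
from h import *
plan([(462.2,285.3,28.2,-4.2)])
im=snap('wrist','w3.png')
hsv=cv2.cvtColor(im['color'],cv2.COLOR_RGB2HSV); Z=pts(im)[...,2]
# bar top surface mask columns at a few rows
for v in (140,180,220,260):
    r=np.where((np.abs(Z[v]-38)<3)&(hsv[v,:,1]<75))[0]
    r=r[(r>220)&(r<340)]; print(v,r.min(),r.max(),ray(im,r.min(),v,38).round(1),ray(im,r.max(),v,38).round(1))
E
```

```text
now [461.5 284.9  64.1] yaw -4.2 z [-0.0028 -0.0012 -1.    ] gap 0.555 F [0.4 0.9 0.5] grip 0.0 t 9.53
off [0.05 0.06 3.59] drz -0.0 rows 1
140 260 306 [455.3 346.7  38. ] [478.7 345.   38. ]
180 261 305 [453.9 325.8  38. ] [477.2 324.1  38. ]
220 262 304 [452.3 303.1  38. ] [475.5 301.5  38. ]
260 262 303 [450.1 278.6  38. ] [473.7 276.9  38. ]
```

>>> drive_tool([
  {"offset": [0.04,0.05,1.5],"dr": [0,0,0],"fingers": -0.1},
  {"offset": [0.04,0.05,2.8],"dr": [0,0,0],"fingers": -0.1},
  {"offset": [0.04,0.05,3.55],"dr": [0,0,0],"fingers": -0.1},
  {"offset": [0.04,0.05,3.6],"dr": [0,0,0],"fingers": -0.1},
  {"offset": [0.04,0.05,3.6],"dr": [0,0,0],"fingers": -0.1},
])

```text
t: 10.0
ee_pos: [463.1, 285.7, 29.7]
eef_rot: [[0.073, 0.997, 0.0], [0.997, -0.073, 0.0], [0.0, 0.0, -1.0]]
contact_force: [-0.5, -0.0, 0.4]
finger_gap: 0.553
grasp_force: 0.0
```

>>> drive_tool([
  {"offset": [0,0,0],"dr": [0,0,0],"fingers": 0.2},
  {"offset": [0,0,0],"dr": [0,0,0],"fingers": 0.35},
  {"offset": [0,0,0],"dr": [0,0,0],"fingers": 0.5},
  {"offset": [0,0,0],"dr": [0,0,0],"fingers": 1},
  {"offset": [0,0,0],"dr": [0,0,0],"fingers": 1},
])

```text
t: 10.42
ee_pos: [463.3, 286.0, 30.5]
eef_rot: [[0.073, 0.997, 0.002], [0.997, -0.073, 0.001], [0.001, 0.002, -1.0]]
contact_force: [-0.9, -1.2, 6.1]
finger_gap: 0.255
grasp_force: 68.4
```

>>> drive_tool([
  {"offset": [0,0,0],"dr": [0,0,0],"fingers": 1},
  {"offset": [0,0,0],"dr": [0,0,0],"fingers": 1},
  {"offset": [0,0,0],"dr": [0,0,0],"fingers": 1},
])

```text
t: 10.67
ee_pos: [463.3, 286.0, 30.5]
eef_rot: [[0.073, 0.997, 0.002], [0.997, -0.073, 0.001], [0.001, 0.002, -1.0]]
contact_force: [-2.1, -1.6, 5.9]
finger_gap: 0.253
grasp_force: 68.4
```

>>> drive_tool([
  {"offset": [0,0,-0.3],"dr": [0,0,0],"fingers": 1},
  {"offset": [0,0,-1.0],"dr": [0,0,0],"fingers": 1},
  {"offset": [0,0,-2.2],"dr": [0,0,0],"fingers": 1},
  {"offset": [0,0,-3.5],"dr": [0,0,0],"fingers": 1},
  {"offset": [0,0,-4.7],"dr": [0,0,0],"fingers": 1},
])

```text
t: 11.08
ee_pos: [462.5, 285.8, 77.2]
eef_rot: [[0.073, 0.997, -0.0], [0.997, -0.073, -0.0], [-0.0, -0.0, -1.0]]
contact_force: [0.7, 0.5, -2.8]
finger_gap: 0.253
grasp_force: 68.9
```

>>> drive_tool([
  {"offset": [0,0,-1.5],"dr": [0,0,0],"fingers": 1},
  {"offset": [0,0,-3.5],"dr": [0,0,0],"fingers": 1},
  {"offset": [0,0,-5.0],"dr": [0,0,0],"fingers": 1},
  {"offset": [0,0,-5.5],"dr": [0,0,0],"fingers": 1},
  {"offset": [0,0,-5.5],"dr": [0,0,0],"fingers": 1},
])

```text
t: 11.5
ee_pos: [463.2, 286.1, 132.7]
eef_rot: [[0.073, 0.997, 0.002], [0.997, -0.073, 0.001], [0.001, 0.002, -1.0]]
contact_force: [0.4, -0.7, -3.5]
finger_gap: 0.258
grasp_force: 69.0
```

```bash
python3 - <<'E'
from h import *
plan([(621.2,59,130,8.9),(621,59,30,8.9)])
E
```

```text
now [463.2 286.1 132.7] yaw -4.19 z [ 0.0022  0.001  -1.    ] gap 0.258 F [ 0.4 -0.7 -3.5] grip 69.0 t 11.5
off [-10.75   8.71   0.14] drz -0.1142 rows 4
off [-11.67   7.42   0.14] drz -0.1142 rows 4
off [ 0.   -0.02 10.  ] drz -0.0 rows 3
```

>>> drive_tool([
  {"offset": [-1.5,1.2,0],"dr": [0,0,-0.015],"fingers": 1},
  {"offset": [-3.5,2.8,0],"dr": [0,0,-0.038],"fingers": 1},
  {"offset": [-6,4.8,0],"dr": [0,0,-0.064],"fingers": 1},
  {"offset": [-8.4,6.8,0],"dr": [0,0,-0.09],"fingers": 1},
  {"offset": [-10.75,8.71,0.14],"dr": [0,0,-0.1142],"fingers": 1},
])

```text
t: 11.92
ee_pos: [541.9, 171.0, 128.9]
eef_rot: [[-0.043, 0.999, -0.001], [0.999, 0.043, -0.0], [-0.0, -0.001, -1.0]]
contact_force: [0.9, -0.2, -3.3]
finger_gap: 0.253
grasp_force: 69.0
```

>>> drive_tool([
  {"offset": [-3,1.9,0],"dr": [0,0,-0.03],"fingers": 1},
  {"offset": [-6,3.8,0],"dr": [0,0,-0.06],"fingers": 1},
  {"offset": [-9,5.7,0],"dr": [0,0,-0.09],"fingers": 1},
  {"offset": [-11,7,0],"dr": [0,0,-0.11],"fingers": 1},
  {"offset": [-11.67,7.42,0.14],"dr": [0,0,-0.1142],"fingers": 1},
])

```text
t: 12.33
ee_pos: [622.2, 55.3, 126.9]
eef_rot: [[-0.153, 0.988, -0.001], [0.988, 0.153, -0.001], [-0.001, -0.001, -1.0]]
contact_force: [-0.5, -1.2, -3.3]
finger_gap: 0.251
grasp_force: 69.1
```

>>> drive_tool([
  {"offset": [0,0,2],"dr": [0,0,0],"fingers": 1},
  {"offset": [0,0,5],"dr": [0,0,0],"fingers": 1},
  {"offset": [0,0,8],"dr": [0,0,0],"fingers": 1},
  {"offset": [0,0,9.5],"dr": [0,0,0],"fingers": 1},
  {"offset": [0,0,10],"dr": [0,0,0],"fingers": 1},
])

```text
t: 12.75
ee_pos: [617.8, 59.1, 24.2]
eef_rot: [[-0.155, 0.988, -0.007], [0.988, 0.155, 0.0], [0.002, -0.007, -1.0]]
contact_force: [-1.1, 0.2, -2.8]
finger_gap: 0.25
grasp_force: 69.2
```

>>> drive_tool([
  {"offset": [0,0,0.3],"dr": [0,0,0],"fingers": 1},
  {"offset": [0,0,0.5],"dr": [0,0,0],"fingers": 1},
  {"offset": [0,0,0.5],"dr": [0,0,0],"fingers": 1},
  {"offset": [0,0,0.5],"dr": [0,0,0],"fingers": 1},
])

```text
t: 13.08
ee_pos: [621.3, 58.8, 24.6]
eef_rot: [[-0.155, 0.988, 0.002], [0.988, 0.155, -0.0], [-0.0, 0.002, -1.0]]
contact_force: [0.2, 1.0, -3.7]
finger_gap: 0.25
grasp_force: 69.2
```

```bash
python3 - <<'E'
from h import *
plan([(621.2,59,9.5,8.9)])
E
```

```text
now [621.3  58.8  24.6] yaw 8.9 z [ 1.8e-03 -1.0e-04 -1.0e+00] gap 0.25 F [ 0.2  1.  -3.7] grip 69.2 t 13.08
off [ 0.02 -0.    1.51] drz 0.0 rows 1
```

>>> drive_tool([
  {"offset": [0,0,0.6],"dr": [0,0,0],"fingers": 1},
  {"offset": [0,0,1.1],"dr": [0,0,0],"fingers": 1},
  {"offset": [0,0,1.4],"dr": [0,0,0],"fingers": 1},
  {"offset": [0,0,1.4],"dr": [0,0,0],"fingers": 1},
])

```text
t: 13.42
ee_pos: [620.6, 58.7, 9.5]
eef_rot: [[-0.155, 0.988, 0.0], [0.988, 0.155, 0.0], [-0.0, 0.0, -1.0]]
contact_force: [-0.7, 0.4, -0.2]
finger_gap: 0.252
grasp_force: 69.6
```

>>> drive_tool([
  {"offset": [0,0,0.05],"dr": [0,0,0],"fingers": 1},
  {"offset": [0,0,0.1],"dr": [0,0,0],"fingers": 1},
  {"offset": [0,0,0.1],"dr": [0,0,0],"fingers": 1},
])

```text
t: 13.67
ee_pos: [620.6, 58.7, 9.5]
eef_rot: [[-0.155, 0.988, 0.001], [0.988, 0.155, -0.0], [-0.0, 0.001, -1.0]]
contact_force: [-4.7, -0.3, 8.9]
finger_gap: 0.251
grasp_force: 70.7
```

>>> drive_tool([
  {"offset": [0,0,0],"dr": [0,0,0],"fingers": 0.2},
  {"offset": [0,0,0],"dr": [0,0,0],"fingers": -0.1},
  {"offset": [0,0,0],"dr": [0,0,0],"fingers": -0.1},
  {"offset": [0,0,-2],"dr": [0,0,0],"fingers": -0.1},
  {"offset": [0,0,-6],"dr": [0,0,0],"fingers": -0.1},
])

```text
t: 14.08
ee_pos: [618.1, 58.7, 64.6]
eef_rot: [[-0.154, 0.988, -0.008], [0.988, 0.154, 0.0], [0.002, -0.008, -1.0]]
contact_force: [1.5, 0.6, -0.3]
finger_gap: 0.552
grasp_force: 0.0
```

>>> drive_tool([
  {"offset": [0,0,-4],"dr": [0,0,0],"fingers": -1},
  {"offset": [0,0,-7],"dr": [0,0,0],"fingers": -1},
  {"offset": [0,0,-8],"dr": [0,0,0],"fingers": -1},
  {"offset": [0,0,-8],"dr": [0,0,0],"fingers": -1},
])

```text
t: 14.42
ee_pos: [622.2, 58.6, 151.6]
eef_rot: [[-0.155, 0.988, 0.006], [0.988, 0.155, -0.0], [-0.001, 0.006, -1.0]]
contact_force: [-0.3, 0.2, -0.0]
finger_gap: 0.999
grasp_force: 0.0
```

```bash
python3 - <<'E'
from h import *
plan([(431,288,150,-4.2)])
E
```

```text
now [622.2  58.6 151.6] yaw 8.89 z [ 5.6e-03 -2.0e-04 -1.0e+00] gap 0.999 F [-0.3  0.2 -0. ] grip 0.0 t 14.42
off [12.81 -7.67  0.08] drz 0.1142 rows 4
off [11.85 -9.08  0.08] drz 0.1142 rows 4
```

>>> drive_tool([
  {"offset": [3,-1.8,0],"dr": [0,0,0.025],"fingers": -1},
  {"offset": [6,-3.6,0],"dr": [0,0,0.05],"fingers": -1},
  {"offset": [9,-5.4,0],"dr": [0,0,0.08],"fingers": -1},
  {"offset": [12.81,-7.6,0.05],"dr": [0,0,0.114],"fingers": -1},
])

```text
t: 14.75
ee_pos: [526.0, 171.7, 145.8]
eef_rot: [[-0.038, 0.999, -0.002], [0.999, 0.038, -0.001], [-0.0, -0.002, -1.0]]
contact_force: [0.9, 1.5, 0.3]
finger_gap: 0.998
grasp_force: 0.0
```

>>> drive_tool([
  {"offset": [4,-3.1,0],"dr": [0,0,0.04],"fingers": -1},
  {"offset": [8,-6.1,0],"dr": [0,0,0.08],"fingers": -1},
  {"offset": [11,-8.4,0],"dr": [0,0,0.11],"fingers": -1},
  {"offset": [11.85,-9.05,0.05],"dr": [0,0,0.114],"fingers": -1},
  {"offset": [11.85,-9.05,0.05],"dr": [0,0,0.114],"fingers": -1},
])

```text
t: 15.17
ee_pos: [428.1, 288.9, 145.8]
eef_rot: [[0.069, 0.998, -0.003], [0.998, -0.069, -0.0], [-0.001, -0.003, -1.0]]
contact_force: [0.6, 0.1, -0.8]
finger_gap: 1.0
grasp_force: 0.0
```

```bash
python3 - <<'E'
from h import *
plan([(431,288,60,-4.2)])
im=snap('wrist','w4.png')
hsv=cv2.cvtColor(im['color'],cv2.COLOR_RGB2HSV); Z=pts(im)[...,2]
rect(im,'tile',(hsv[...,1]<60)&(hsv[...,2]>120)&(Z>17)&(Z<32),24,(150,50,420,400),5,9)
rect(im,'press',(hsv[...,1]>60)&(Z>6),12,(130,50,430,400),5,9)
E
```

```text
now [428.1 288.9 145.8] yaw -3.95 z [-3.3e-03 -3.0e-04 -1.0e+00] gap 1.0 F [ 0.6  0.1 -0.8] grip 0.0 t 15.17
off [-0.07  0.3   8.58] drz 0.0044 rows 3
tile c 431.7 296.2 size 59.0 81.1 short-axis ang -4.24 z 24.5
press c 430.1 288.7 size 134.5 182.3 short-axis ang -4.21 z 13.5
```

View pics/w4.png

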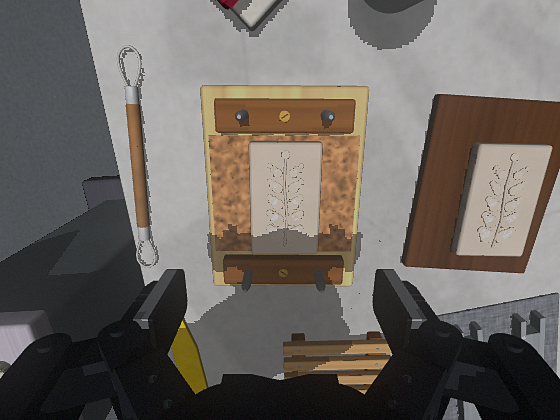

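The view shows the bare dry tile at u 250–322, v 142–253, with dowels at (241,117), (327,117), (248,282) and (320,282). The new tile lies on the board at (505,200) and both bars are on the mat at lower right.

>>> drive_tool([
  {"offset": [-0.05,0.15,4],"dr": [0,0,0.004],"fingers": -1},
  {"offset": [-0.05,0.15,7.5],"dr": [0,0,0.004],"fingers": -1},
  {"offset": [-0.05,0.15,8.6],"dr": [0,0,0.004],"fingers": -1},
  {"offset": [-0.05,0.15,8.6],"dr": [0,0,0.004],"fingers": -1},
  {"offset": [-0.05,0.15,8.6],"dr": [0,0,0.004],"fingers": -1},
], grip_force=35)

```text
t: 15.63
ee_pos: [433.4, 284.8, 60.5]
eef_rot: [[0.078, 0.997, -0.002], [0.997, -0.078, -0.001], [-0.001, -0.002, -1.0]]
contact_force: [-0.4, 1.1, 0.5]
finger_gap: 1.001
grasp_force: 0.0
```

```bash
python3 - <<'E'
from h import *
plan([(431,288.5,12,-4.2)])
im=load('w4.npz')
for c in((286,142),(284,254),(251,200),(322,200)): print(ray(im,*c,24).round(1))
E
```

```text
now [433.4 284.8  60.5] yaw -4.46 z [-0.0022 -0.0012 -1.    ] gap 1.001 F [-0.4  1.1  0.5] grip 0.0 t 15.63
off [ 0.35 -0.27  4.85] drz -0.0045 rows 2
[435.3 336.5  24. ]
[427.3 237.4  24. ]
[402.6 290.   24. ]
[462.7 285.9  24. ]
```

>>> drive_tool([
  {"offset": [0.27,-0.2,2],"dr": [0,0,-0.0045],"fingers": -1},
  {"offset": [0.27,-0.2,4],"dr": [0,0,-0.0045],"fingers": -1},
  {"offset": [0.27,-0.2,4.75],"dr": [0,0,-0.0045],"fingers": -1},
  {"offset": [0.27,-0.2,4.75],"dr": [0,0,-0.0045],"fingers": -1},
  {"offset": [0.27,-0.2,4.75],"dr": [0,0,-0.0045],"fingers": -1},
], grip_force=35)

```text
t: 16.05
ee_pos: [432.3, 288.5, 14.8]
eef_rot: [[0.073, 0.997, 0.001], [0.997, -0.073, 0.0], [0.0, 0.001, -1.0]]
contact_force: [0.2, -0.7, 0.0]
finger_gap: 0.997
grasp_force: 0.0
```

>>> drive_tool([
  {"offset": [0,0,0],"dr": [0,0,0],"fingers": -0.8},
  {"offset": [0,0,0],"dr": [0,0,0],"fingers": -0.6},
  {"offset": [0,0,0],"dr": [0,0,0],"fingers": -0.5},
  {"offset": [0,0,0],"dr": [0,0,0],"fingers": 1},
  {"offset": [0,0,0],"dr": [0,0,0],"fingers": 1},
])

```text
t: 16.47
ee_pos: [432.1, 288.7, 15.1]
eef_rot: [[0.072, 0.997, 0.002], [0.997, -0.072, 0.001], [0.001, 0.002, -1.0]]
contact_force: [-0.4, -0.7, 7.4]
finger_gap: 0.683
grasp_force: 36.0
```

>>> drive_tool([
  {"offset": [0,0,0],"dr": [0,0,0],"fingers": 1},
  {"offset": [0,0,0],"dr": [0,0,0],"fingers": 1},
  {"offset": [0,0,0],"dr": [0,0,0],"fingers": 1},
])

```text
t: 16.72
ee_pos: [432.1, 288.8, 15.1]
eef_rot: [[0.072, 0.997, 0.002], [0.997, -0.072, 0.001], [0.001, 0.002, -1.0]]
contact_force: [-1.8, -0.1, 7.0]
finger_gap: 0.683
grasp_force: 36.0
```

```bash
python3 - <<'E'
from h import *
plan([(472,56,110,-2)])
im=snap('wrist','w5.png'); cv2.imwrite('pics/w5c.png',im['color'][60:420,60:500,::-1])
E
```

```text
now [432.1 288.8  15.1] yaw -4.14 z [ 1.6e-03  6.0e-04 -1.0e+00] gap 0.683 F [-1.8 -0.1  7. ] grip 36.0 t 16.72
off [-11.46   2.83  -4.75] drz -0.0187 rows 4
off [-11.51   2.62  -4.75] drz -0.0187 rows 4
```

View pics/w5c.png

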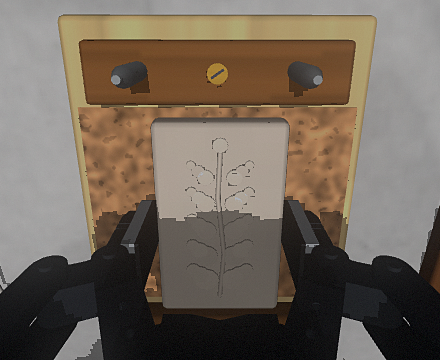

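The crop shows both pads on the tile's long sides and the tile squarely aligned. The grip looks shallow, so I'll open, go 4.5 mm lower and regrip.

>>> drive_tool([
  {"offset": [0,0,0],"dr": [0,0,0],"fingers": -0.7},
  {"offset": [0,0,0],"dr": [0,0,0],"fingers": -0.7},
  {"offset": [0,0,0.25],"dr": [0,0,0],"fingers": -0.7},
  {"offset": [0,0,0.45],"dr": [0,0,0],"fingers": -0.7},
  {"offset": [0,0,0.45],"dr": [0,0,0],"fingers": -0.7},
], grip_force=35)

```text
t: 17.18
ee_pos: [431.3, 288.4, 9.0]
eef_rot: [[0.072, 0.997, -0.001], [0.997, -0.072, -0.0], [-0.0, -0.001, -1.0]]
contact_force: [-0.1, 1.1, -0.4]
finger_gap: 0.846
grasp_force: 0.0
```

>>> drive_tool([
  {"offset": [0,0,0],"dr": [0,0,0],"fingers": -0.5},
  {"offset": [0,0,0],"dr": [0,0,0],"fingers": 1},
  {"offset": [0,0,0],"dr": [0,0,0],"fingers": 1},
  {"offset": [0,0,0],"dr": [0,0,0],"fingers": 1},
  {"offset": [0,0,0],"dr": [0,0,0],"fingers": 1},
])

```text
t: 17.6
ee_pos: [431.5, 288.6, 9.6]
eef_rot: [[0.072, 0.997, -0.0], [0.997, -0.072, 0.0], [0.0, -0.0, -1.0]]
contact_force: [-0.8, -0.4, 2.0]
finger_gap: 0.689
grasp_force: 38.1
```

>>> drive_tool([
  {"offset": [0,0,-0.3],"dr": [0,0,0],"fingers": 1},
  {"offset": [0,0,-1.0],"dr": [0,0,0],"fingers": 1},
  {"offset": [0,0,-2.5],"dr": [0,0,0],"fingers": 1},
  {"offset": [0,0,-4.5],"dr": [0,0,0],"fingers": 1},
  {"offset": [0,0,-6.5],"dr": [0,0,0],"fingers": 1},
])

```text
t: 18.02
ee_pos: [431.4, 288.4, 75.4]
eef_rot: [[0.072, 0.997, -0.001], [0.997, -0.072, -0.0], [-0.0, -0.001, -1.0]]
contact_force: [0.4, 1.4, -0.3]
finger_gap: 0.689
grasp_force: 38.0
```

>>> drive_tool([
  {"offset": [0,0,-2],"dr": [0,0,0],"fingers": 1},
  {"offset": [0,0,-3.3],"dr": [0,0,0],"fingers": 1},
  {"offset": [0,0,-4],"dr": [0,0,0],"fingers": 1},
  {"offset": [0,0,-4],"dr": [0,0,0],"fingers": 1},
])

```text
t: 18.35
ee_pos: [432.3, 288.9, 116.2]
eef_rot: [[0.072, 0.997, 0.003], [0.997, -0.072, 0.001], [0.001, 0.003, -1.0]]
contact_force: [-0.6, 0.3, -0.8]
finger_gap: 0.693
grasp_force: 38.1
```

```bash
python3 - <<'E'
from h import *
plan([(472,56,114,-2.2),(472,56,30,-2.2)])
E
```

```text
now [432.3 288.9 116.2] yaw -4.14 z [ 0.0027  0.0012 -1.    ] gap 0.693 F [-0.6  0.3 -0.8] grip 38.1 t 18.35
off [-11.47   2.82   0.11] drz -0.0169 rows 3
off [-11.52   2.62   0.11] drz -0.0169 rows 3
off [0.  0.  8.4] drz -0.0 rows 3
```

>>> drive_tool([
  {"offset": [-1.5,0.4,0],"dr": [0,0,0],"fingers": 1},
  {"offset": [-4,1,0],"dr": [0,0,-0.005],"fingers": 1},
  {"offset": [-6.5,1.6,0],"dr": [0,0,-0.01],"fingers": 1},
  {"offset": [-9,2.2,0],"dr": [0,0,-0.013],"fingers": 1},
  {"offset": [-11.47,2.82,0.1],"dr": [0,0,-0.0169],"fingers": 1},
])

```text
t: 18.77
ee_pos: [451.0, 171.0, 112.7]
eef_rot: [[0.055, 0.998, -0.001], [0.998, -0.055, -0.0], [-0.0, -0.001, -1.0]]
contact_force: [1.0, 0.1, -1.0]
finger_gap: 0.69
grasp_force: 38.0
```

>>> drive_tool([
  {"offset": [-3,0.7,0],"dr": [0,0,-0.005],"fingers": 1},
  {"offset": [-6.5,1.5,0],"dr": [0,0,-0.01],"fingers": 1},
  {"offset": [-9.5,2.2,0],"dr": [0,0,-0.015],"fingers": 1},
  {"offset": [-11.1,2.5,0],"dr": [0,0,-0.0169],"fingers": 1},
  {"offset": [-11.52,2.62,0.1],"dr": [0,0,-0.0169],"fingers": 1},
])

```text
t: 19.18
ee_pos: [471.3, 53.2, 111.7]
eef_rot: [[0.041, 0.999, -0.001], [0.999, -0.041, -0.0], [-0.0, -0.001, -1.0]]
contact_force: [0.9, 0.0, -1.8]
finger_gap: 0.693
grasp_force: 38.0
```

>>> drive_tool([
  {"offset": [0,0,1.5],"dr": [0,0,0],"fingers": 1},
  {"offset": [0,0,4],"dr": [0,0,0],"fingers": 1},
  {"offset": [0,0,6.2],"dr": [0,0,0],"fingers": 1},
  {"offset": [0,0,7.2],"dr": [0,0,0],"fingers": 1},
  {"offset": [0,0,7.4],"dr": [0,0,0],"fingers": 1},
])

```text
t: 19.6
ee_pos: [469.3, 56.3, 36.0]
eef_rot: [[0.038, 0.999, -0.005], [0.999, -0.038, 0.0], [0.0, -0.005, -1.0]]
contact_force: [-0.0, 0.5, -1.0]
finger_gap: 0.69
grasp_force: 38.1
```

>>> drive_tool([
  {"offset": [0,0,0],"dr": [0,0,0],"fingers": 1},
  {"offset": [0,0,0],"dr": [0,0,0],"fingers": 1},
  {"offset": [0,0,0],"dr": [0,0,0],"fingers": 1},
])

```text
t: 19.85
ee_pos: [471.7, 55.9, 39.2]
eef_rot: [[0.038, 0.999, 0.001], [0.999, -0.038, -0.0], [0.0, 0.001, -1.0]]
contact_force: [0.6, -0.7, -0.3]
finger_gap: 0.689
grasp_force: 38.1
```

```bash
python3 - <<'E'
from h import *
plan([(472,56,17.6,-2.2)])
im=snap('wrist','w6.png')
E
```

```text
now [471.7  55.9  39.2] yaw -2.19 z [ 0.0012 -0.     -1.    ] gap 0.689 F [ 0.6 -0.7 -0.3] grip 38.1 t 19.85
off [0.01 0.03 2.16] drz 0.0002 rows 1
```

View pics/w6.png

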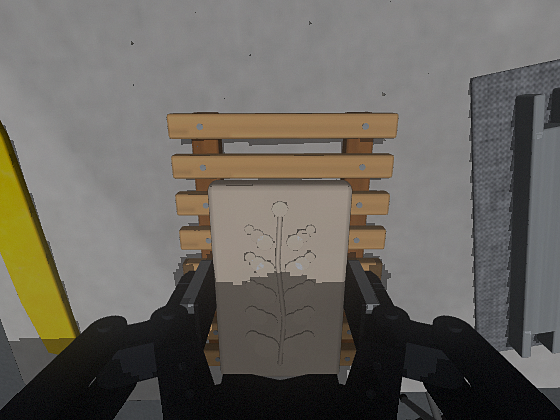

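The tile hangs level over the rack: its leading edge is at (281,182) and the rack's leading edge at (282,114). The rack's side ends are at u 167–397.

```bash
python3 - <<'E'
from h import *
im=load('w6.npz')
for c,h in(((168,115),20),((397,114),20),((211,182),53.6),((350,182),53.6),((172,165),20),((394,165),20),((214,260),53.6),((347,260),53.6)): print(c,ray(im,*c,h).round(1))
print(pts(im)[[230,128],[240,280]])
E
```

```text
(168, 115) [420.5 131.8  20. ]
(397, 114) [530.  128.1  20. ]
(211, 182) [445.1 106.3  53.6]
(350, 182) [501.3 104.2  53.6]
(172, 165) [419.  107.7  20. ]
(394, 165) [530.3 103.4  20. ]
(214, 260) [442.8  71.2  53.6]
(347, 260) [501.1  69.   53.6]
[[455.18950003  84.77820262  53.14148756]
 [473.81645749 123.72402404  20.22706081]]
```

>>> drive_tool([
  {"offset": [-0.05,0.05,0.8],"dr": [0,0,0],"fingers": 1},
  {"offset": [-0.13,0.1,1.5],"dr": [0,0,0],"fingers": 1},
  {"offset": [-0.13,0.1,1.9],"dr": [0,0,0],"fingers": 1},
  {"offset": [-0.13,0.1,2.05],"dr": [0,0,0],"fingers": 1},
  {"offset": [-0.13,0.1,2.05],"dr": [0,0,0],"fingers": 1},
])

```text
t: 20.32
ee_pos: [471.9, 54.2, 17.7]
eef_rot: [[0.039, 0.999, -0.001], [0.999, -0.039, 0.0], [-0.0, -0.001, -1.0]]
contact_force: [0.2, -0.3, -1.2]
finger_gap: 0.69
grasp_force: 38.2
```

>>> drive_tool([
  {"offset": [0,0,0.05],"dr": [0,0,0],"fingers": 1},
  {"offset": [0,0,0.1],"dr": [0,0,0],"fingers": 1},
  {"offset": [0,0,0.1],"dr": [0,0,0],"fingers": 1},
])

```text
t: 20.57
ee_pos: [472.0, 54.3, 17.5]
eef_rot: [[0.039, 0.999, 0.0], [0.999, -0.039, -0.0], [-0.0, 0.0, -1.0]]
contact_force: [-3.6, 0.3, 11.3]
finger_gap: 0.691
grasp_force: 39.4
```

>>> drive_tool([
  {"offset": [0,0,0],"dr": [0,0,0],"fingers": -0.5},
  {"offset": [0,0,0],"dr": [0,0,0],"fingers": -0.8},
  {"offset": [0,0,0],"dr": [0,0,0],"fingers": -0.8},
  {"offset": [0,0,-2],"dr": [0,0,0],"fingers": -1},
  {"offset": [0,0,-6],"dr": [0,0,0],"fingers": -1},
])

```text
t: 20.98
ee_pos: [469.6, 54.4, 74.2]
eef_rot: [[0.039, 0.999, -0.008], [0.999, -0.039, 0.001], [0.0, -0.008, -1.0]]
contact_force: [0.8, 0.6, -0.1]
finger_gap: 1.003
grasp_force: 0.0
```

>>> drive_tool([
  {"offset": [0,0,-4],"dr": [0,0,0],"fingers": -1},
  {"offset": [0,0,-7],"dr": [0,0,0],"fingers": -1},
  {"offset": [0,0,-7.5],"dr": [0,0,0],"fingers": -1},
  {"offset": [0,0,-7.5],"dr": [0,0,0],"fingers": -1},
])

```text
t: 21.32
ee_pos: [473.3, 54.3, 153.8]
eef_rot: [[0.038, 0.999, 0.004], [0.999, -0.038, -0.0], [-0.0, 0.004, -1.0]]
contact_force: [0.0, -0.9, 0.0]
finger_gap: 1.003
grasp_force: 0.0
```

```bash
python3 - <<'E'
from h import *
im=snap('wrist','w7.png')
plan([(613,273,150,-5.5)])
E
```

```text
now [472.4  54.3 152.1] yaw -2.21 z [ 0.0012 -0.     -1.    ] gap 1.0 F [-0.  -0.5 -0.2] grip 0.0 t 21.37
off [11.2  6.6  0.1] drz 0.0287 rows 4
off [11.38  6.28  0.1 ] drz 0.0287 rows 4
```

View pics/w7.png

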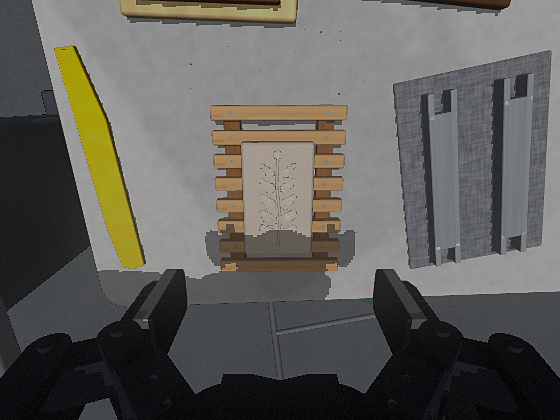

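The tile lies flat in the middle of the rack (u 243–315, v 142–258). Both bars lie parallel on the mat at u≈440 and u≈513.

>>> drive_tool([
  {"offset": [2.5,1.5,0],"dr": [0,0,0.005],"fingers": -1},
  {"offset": [5,3,0],"dr": [0,0,0.01],"fingers": -1},
  {"offset": [8,4.7,0],"dr": [0,0,0.02],"fingers": -1},
  {"offset": [11.2,6.6,0.1],"dr": [0,0,0.0287],"fingers": -1},
])

```text
t: 21.7
ee_pos: [542.1, 164.4, 149.0]
eef_rot: [[0.069, 0.998, -0.003], [0.998, -0.069, -0.001], [-0.001, -0.003, -1.0]]
contact_force: [1.1, 0.1, 1.0]
finger_gap: 0.997
grasp_force: 0.0
```

>>> drive_tool([
  {"offset": [4,2.2,0],"dr": [0,0,0.01],"fingers": -1},
  {"offset": [8,4.4,0],"dr": [0,0,0.02],"fingers": -1},
  {"offset": [10.5,5.8,0],"dr": [0,0,0.0287],"fingers": -1},
  {"offset": [11.38,6.28,0.1],"dr": [0,0,0.0287],"fingers": -1},
  {"offset": [11.38,6.28,0.1],"dr": [0,0,0.0287],"fingers": -1},
])

```text
t: 22.12
ee_pos: [612.7, 275.1, 146.0]
eef_rot: [[0.093, 0.996, -0.004], [0.996, -0.093, -0.001], [-0.001, -0.004, -1.0]]
contact_force: [-1.2, -0.3, 0.3]
finger_gap: 0.997
grasp_force: 0.0
```

>>> drive_tool([
  {"offset": [0,0,0],"dr": [0,0,0],"fingers": -1},
  {"offset": [0,0,0],"dr": [0,0,0],"fingers": -1},
])

```text
t: 22.28
ee_pos: [611.8, 271.9, 148.7]
eef_rot: [[0.096, 0.995, -0.002], [0.995, -0.096, -0.001], [-0.001, -0.002, -1.0]]
contact_force: [-0.9, -0.2, 1.0]
finger_gap: 0.996
grasp_force: 0.0
```

```bash
python3 - <<'E'
from h import *
im=snap('wrist','w8.png')
plan([])
E
```

```text
now [612.  271.7 149.4] yaw -5.55 z [-1.4e-03 -6.0e-04 -1.0e+00] gap 1.0 F [-0.  -1.2  0.2] grip 0.0 t 22.33
```

View pics/w8.png

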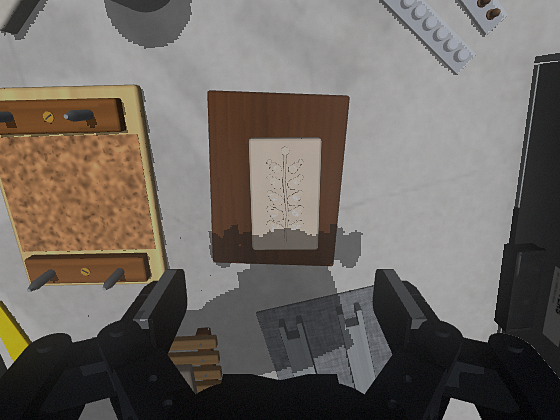

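The new tile on the board has corners at about (249,138), (322,138), (318,249) and (251,248).

```bash
python3 - <<'E'
from h import *
im=load('w8.npz')
hsv=cv2.cvtColor(im['color'],cv2.COLOR_RGB2HSV); Z=pts(im)[...,2]
rect(im,'tile',(hsv[...,1]<80)&(Z>19)&(Z<30),24,(235,125,335,262),5,7)
q=np.array([ray(im,*c,24)[:2] for c in((249,138),(322,138),(318,249),(251,248))]); print(q.round(1),q.mean(0))
plan([(612.9,272,75,-5.6)])
E
```

```text
tile c 615.2 273.0 size 59.4 98.9 short-axis ang -5.28 z 24.4
[[591.1 324.9]
 [649.7 319.3]
 [640.6 221. ]
 [580.5 227.7]] [615.47548265 273.23648838]
now [612.  271.7 149.4] yaw -5.55 z [-1.4e-03 -6.0e-04 -1.0e+00] gap 1.0 F [-0.  -1.2  0.2] grip 0.0 t 22.33
off [0.04 0.09 7.44] drz 0.0009 rows 2
```

>>> drive_tool([
  {"offset": [0.1,0.15,3],"dr": [0,0,0],"fingers": -1},
  {"offset": [0.2,0.3,6.5],"dr": [0,0,-0.002],"fingers": -1},
  {"offset": [0.2,0.3,9],"dr": [0,0,-0.002],"fingers": -1},
  {"offset": [0.2,0.3,10],"dr": [0,0,-0.002],"fingers": -1},
  {"offset": [0.2,0.3,10],"dr": [0,0,-0.002],"fingers": -1},
])

```text
t: 22.75
ee_pos: [614.4, 273.2, 48.0]
eef_rot: [[0.095, 0.995, -0.004], [0.995, -0.095, -0.001], [-0.002, -0.004, -1.0]]
contact_force: [-0.7, -0.0, 1.3]
finger_gap: 0.999
grasp_force: 0.0
```

>>> drive_tool([
  {"offset": [0,0,0],"dr": [0,0,0],"fingers": -1},
  {"offset": [0,0,0],"dr": [0,0,0],"fingers": -1},
])

```text
t: 22.92
ee_pos: [616.9, 274.6, 52.2]
eef_rot: [[0.094, 0.996, 0.003], [0.996, -0.094, 0.001], [0.001, 0.003, -1.0]]
contact_force: [-0.6, 0.4, 0.2]
finger_gap: 0.997
grasp_force: 0.0
```

```bash
python3 - <<'E'
from h import *
im=snap('wrist','w9.png')
hsv=cv2.cvtColor(im['color'],cv2.COLOR_RGB2HSV); Z=pts(im)[...,2]
rect(im,'tile',(hsv[...,1]<80)&(Z>19)&(Z<30),24,(190,100,370,400),5,7)
plan([(615.2,273.5,9.8,-5.4)])
E
```

```text
tile c 615.3 273.4 size 59.2 99.9 short-axis ang -5.29 z 24.4
now [617.  274.8  52.3] yaw -5.4 z [ 0.0032  0.001  -1.    ] gap 1.0 F [-0.   1.2 -0.1] grip 0.0 t 22.97
off [-0.15 -0.16  4.25] drz 0.0001 rows 2
```

>>> drive_tool([
  {"offset": [-0.1,-0.12,1.5],"dr": [0,0,0],"fingers": -1},
  {"offset": [-0.1,-0.12,3],"dr": [0,0,0],"fingers": -1},
  {"offset": [-0.1,-0.12,4],"dr": [0,0,0],"fingers": -1},
  {"offset": [-0.1,-0.12,4.2],"dr": [0,0,0],"fingers": -1},
  {"offset": [-0.1,-0.12,4.2],"dr": [0,0,0],"fingers": -1},
], grip_force=35)

```text
t: 23.38
ee_pos: [614.6, 273.8, 8.1]
eef_rot: [[0.094, 0.996, -0.0], [0.996, -0.094, -0.0], [-0.0, -0.0, -1.0]]
contact_force: [-0.3, 0.4, -0.4]
finger_gap: 0.999
grasp_force: 0.0
```

>>> drive_tool([
  {"offset": [0,0,0],"dr": [0,0,0],"fingers": -0.8},
  {"offset": [0,0,0],"dr": [0,0,0],"fingers": -0.8},
  {"offset": [0,0,0],"dr": [0,0,0],"fingers": -0.7},
])

```text
t: 23.63
ee_pos: [615.1, 274.0, 8.9]
eef_rot: [[0.094, 0.996, 0.001], [0.996, -0.094, 0.0], [0.001, 0.001, -1.0]]
contact_force: [-0.3, -0.7, 0.0]
finger_gap: 0.851
grasp_force: 0.0
```

>>> drive_tool([
  {"offset": [0,0,-0.08],"dr": [0,0,0],"fingers": -0.6},
  {"offset": [0,0,-0.08],"dr": [0,0,0],"fingers": -0.5},
  {"offset": [0,0,-0.08],"dr": [0,0,0],"fingers": 1},
  {"offset": [0,0,-0.08],"dr": [0,0,0],"fingers": 1},
  {"offset": [0,0,-0.08],"dr": [0,0,0],"fingers": 1},
])

```text
t: 24.05
ee_pos: [615.0, 273.9, 9.5]
eef_rot: [[0.094, 0.996, 0.001], [0.996, -0.094, 0.0], [0.0, 0.001, -1.0]]
contact_force: [-0.2, 0.6, 5.5]
finger_gap: 0.691
grasp_force: 38.4
```

>>> drive_tool([
  {"offset": [0,0,0],"dr": [0,0,0],"fingers": 1},
  {"offset": [0,0,0],"dr": [0,0,0],"fingers": 1},
  {"offset": [0,0,0],"dr": [0,0,0],"fingers": 1},
])

```text
t: 24.3
ee_pos: [614.9, 273.9, 9.5]
eef_rot: [[0.094, 0.996, 0.001], [0.996, -0.094, 0.0], [0.0, 0.001, -1.0]]
contact_force: [-1.8, -0.8, 5.4]
finger_gap: 0.688
grasp_force: 38.4
```

>>> drive_tool([
  {"offset": [0,0,-0.3],"dr": [0,0,0],"fingers": 1},
  {"offset": [0,0,-1.0],"dr": [0,0,0],"fingers": 1},
  {"offset": [0,0,-2.5],"dr": [0,0,0],"fingers": 1},
  {"offset": [0,0,-4.5],"dr": [0,0,0],"fingers": 1},
  {"offset": [0,0,-6.5],"dr": [0,0,0],"fingers": 1},
])

```text
t: 24.72
ee_pos: [614.1, 273.7, 74.3]
eef_rot: [[0.094, 0.996, -0.002], [0.996, -0.094, -0.0], [-0.001, -0.002, -1.0]]
contact_force: [0.8, 0.5, -1.0]
finger_gap: 0.69
grasp_force: 38.0
```

>>> drive_tool([
  {"offset": [0,0,-2],"dr": [0,0,0],"fingers": 1},
  {"offset": [0,0,-3.5],"dr": [0,0,0],"fingers": 1},
  {"offset": [0,0,-4.5],"dr": [0,0,0],"fingers": 1},
  {"offset": [0,0,-4.5],"dr": [0,0,0],"fingers": 1},
])

```text
t: 25.05
ee_pos: [615.5, 274.1, 121.3]
eef_rot: [[0.094, 0.996, 0.003], [0.996, -0.094, 0.001], [0.001, 0.003, -1.0]]
contact_force: [0.1, 0.3, -1.8]
finger_gap: 0.689
grasp_force: 38.1
```

```bash
python3 - <<'E'
from h import *
plan([(430.9,289,118,-4.2),(430.9,289,35,-4.2)])
E
```

```text
now [615.5 274.1 121.3] yaw -5.38 z [ 0.0034  0.001  -1.    ] gap 0.689 F [ 0.1  0.3 -1.8] grip 38.1 t 25.05
off [ -0.25 -18.52   0.33] drz -0.0206 rows 5
off [0.  0.  8.3] drz -0.0 rows 3
```

>>> drive_tool([
  {"offset": [0,-1.5,0],"dr": [0,0,-0.003],"fingers": 1},
  {"offset": [-0.05,-4,0],"dr": [0,0,-0.006],"fingers": 1},
  {"offset": [-0.1,-7,0],"dr": [0,0,-0.01],"fingers": 1},
  {"offset": [-0.15,-10,0.1],"dr": [0,0,-0.015],"fingers": 1},
  {"offset": [-0.2,-13,0.2],"dr": [0,0,-0.018],"fingers": 1},
])

```text
t: 25.47
ee_pos: [483.2, 283.7, 115.5]
eef_rot: [[0.076, 0.997, -0.002], [0.997, -0.076, -0.001], [-0.001, -0.002, -1.0]]
contact_force: [-0.0, 0.8, -1.6]
finger_gap: 0.692
grasp_force: 38.1
```

>>> drive_tool([
  {"offset": [0,-2.5,0],"dr": [0,0,-0.0026],"fingers": 1},
  {"offset": [-0.05,-4.3,0],"dr": [0,0,-0.0026],"fingers": 1},
  {"offset": [-0.05,-5.2,0],"dr": [0,0,-0.0026],"fingers": 1},
  {"offset": [-0.05,-5.5,0.1],"dr": [0,0,-0.0026],"fingers": 1},
  {"offset": [-0.05,-5.5,0.1],"dr": [0,0,-0.0026],"fingers": 1},
])

```text
t: 25.88
ee_pos: [430.0, 287.7, 115.5]
eef_rot: [[0.073, 0.997, -0.0], [0.997, -0.073, -0.0], [-0.0, -0.0, -1.0]]
contact_force: [0.1, 0.1, -1.4]
finger_gap: 0.687
grasp_force: 38.1
```

>>> drive_tool([
  {"offset": [0,0,1.5],"dr": [0,0,0],"fingers": 1},
  {"offset": [0,0,3.5],"dr": [0,0,0],"fingers": 1},
  {"offset": [0,0,5],"dr": [0,0,0],"fingers": 1},
  {"offset": [0,0,5.5],"dr": [0,0,0],"fingers": 1},
  {"offset": [0,0,5.5],"dr": [0,0,0],"fingers": 1},
])

```text
t: 26.3
ee_pos: [430.4, 287.3, 59.3]
eef_rot: [[0.074, 0.997, -0.002], [0.997, -0.074, -0.001], [-0.001, -0.002, -1.0]]
contact_force: [-1.1, -0.0, -0.5]
finger_gap: 0.689
grasp_force: 38.2
```

>>> drive_tool([
  {"offset": [0,0,0],"dr": [0,0,0],"fingers": 1},
  {"offset": [0,0,0],"dr": [0,0,0],"fingers": 1},
  {"offset": [0,0,0],"dr": [0,0,0],"fingers": 1},
])

```text
t: 26.55
ee_pos: [430.9, 287.9, 61.6]
eef_rot: [[0.073, 0.997, 0.001], [0.997, -0.073, 0.001], [0.001, 0.001, -1.0]]
contact_force: [-0.4, 0.3, -1.5]
finger_gap: 0.687
grasp_force: 38.2
```

```bash
python3 - <<'E'
from h import *
plan([(430.9,289,9.6,-4.2)])
im=snap('wrist','w10.png')
hsv=cv2.cvtColor(im['color'],cv2.COLOR_RGB2HSV); Z=pts(im)[...,2]
z=read_state()['ee_pos'][2]
rect(im,'tile',(hsv[...,1]<80)&(Z>z+7)&(Z<z+22),z+14.4,(190,60,370,400),5,7)
E
```

```text
now [430.9 287.9  61.6] yaw -4.21 z [ 1.4e-03  6.0e-04 -1.0e+00] gap 0.687 F [-0.4  0.3 -1.5] grip 38.2 t 26.55
off [ 0.11 -0.    5.2 ] drz -0.0001 rows 2
tile c 430.1 288.1 size 73.5 100.2 short-axis ang -4.24 z 76.6
```

View pics/w10.png

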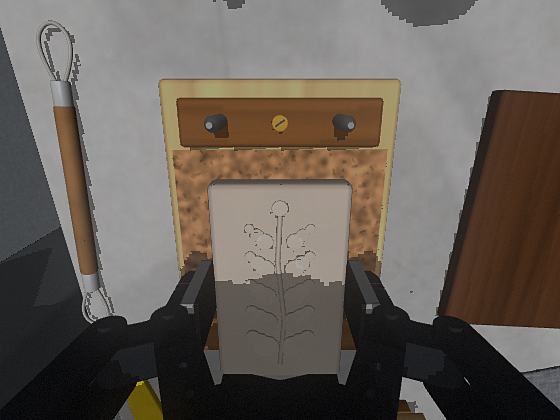

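The new tile hangs over the bed, leading edge at v≈182 (u 210–351). The far block's inner face is at v≈147 and the dowels are at (212,124) and (347,124).

```bash
python3 - <<'E'
from h import *
im=load('w10.npz')
for c,h in(((180,146),24),((382,146),24),((210,182),76.2),((351,182),76.2),((212,250),76.2),((350,250),76.2),((161,80),12),((400,80),12),((212,125),53),((347,125),53)): print(c,h,ray(im,*c,h).round(1))
E
```

```text
(180, 146) 24 [379.8 348.5  24. ]
(382, 146) 24 [490.4 340.3  24. ]
(210, 182) 76.2 [405.7 339.3  76.2]
(351, 182) 76.2 [462.5 335.1  76.2]
(212, 250) 76.2 [402.3 309.2  76.2]
(350, 250) 76.2 [462.  304.8  76.2]
(161, 80) 12 [371.8 383.6  12. ]
(400, 80) 12 [503.  373.9  12. ]
(212, 125) 53 [404.9 360.1  53. ]
(347, 125) 53 [465.7 355.6  53. ]
```

>>> drive_tool([
  {"offset": [0.07,0,1.2],"dr": [0,0,0],"fingers": 1},
  {"offset": [0.07,0,2.7],"dr": [0,0,0],"fingers": 1},
  {"offset": [0.07,0,4],"dr": [0,0,0],"fingers": 1},
  {"offset": [0.07,0,4.6],"dr": [0,0,0],"fingers": 1},
  {"offset": [0.07,0,4.6],"dr": [0,0,0],"fingers": 1},
])

```text
t: 27.02
ee_pos: [429.7, 288.2, 14.1]
eef_rot: [[0.073, 0.997, -0.001], [0.997, -0.073, -0.001], [-0.001, -0.001, -1.0]]
contact_force: [0.5, -0.2, -1.2]
finger_gap: 0.69
grasp_force: 38.1
```

>>> drive_tool([
  {"offset": [0,0,0],"dr": [0,0,0],"fingers": 1},
  {"offset": [0,0,0],"dr": [0,0,0],"fingers": 1},
  {"offset": [0,0,0.2],"dr": [0,0,0],"fingers": 1},
  {"offset": [0,0,0.3],"dr": [0,0,0],"fingers": 1},
  {"offset": [0,0,0.3],"dr": [0,0,0],"fingers": 1},
])

```text
t: 27.43
ee_pos: [430.2, 288.4, 12.0]
eef_rot: [[0.073, 0.997, 0.0], [0.997, -0.073, 0.0], [0.0, 0.0, -1.0]]
contact_force: [0.5, -0.2, -2.0]
finger_gap: 0.69
grasp_force: 38.2
```

>>> drive_tool([
  {"offset": [0,0.04,0.1],"dr": [0,0,0],"fingers": 1},
  {"offset": [0,0.07,0.2],"dr": [0,0,0],"fingers": 1},
  {"offset": [0,0.07,0.26],"dr": [0,0,0],"fingers": 1},
  {"offset": [0,0.07,0.26],"dr": [0,0,0],"fingers": 1},
])

```text
t: 27.77
ee_pos: [431.0, 288.4, 9.5]
eef_rot: [[0.073, 0.997, 0.0], [0.997, -0.073, 0.0], [0.0, 0.0, -1.0]]
contact_force: [-1.7, -1.3, 3.5]
finger_gap: 0.692
grasp_force: 38.6
```

>>> drive_tool([
  {"offset": [0,0,0.05],"dr": [0,0,0],"fingers": 1},
  {"offset": [0,0,0.05],"dr": [0,0,0],"fingers": 1},
])

```text
t: 27.93
ee_pos: [431.0, 288.4, 9.4]
eef_rot: [[0.073, 0.997, 0.001], [0.997, -0.073, 0.0], [0.0, 0.001, -1.0]]
contact_force: [-2.1, -1.2, 8.7]
finger_gap: 0.691
grasp_force: 39.3
```

>>> drive_tool([
  {"offset": [0,0,0],"dr": [0,0,0],"fingers": -0.5},
  {"offset": [0,0,0],"dr": [0,0,0],"fingers": -0.8},
  {"offset": [0,0,0],"dr": [0,0,0],"fingers": -0.8},
  {"offset": [0,0,-2],"dr": [0,0,0],"fingers": -0.8},
  {"offset": [0,0,-6],"dr": [0,0,0],"fingers": -0.8},
])

```text
t: 28.35
ee_pos: [428.5, 287.2, 65.6]
eef_rot: [[0.073, 0.997, -0.007], [0.997, -0.073, -0.003], [-0.004, -0.007, -1.0]]
contact_force: [0.6, 0.3, -0.4]
finger_gap: 0.896
grasp_force: 0.0
```

>>> drive_tool([
  {"offset": [0,0,-4],"dr": [0,0,0],"fingers": -0.1},
  {"offset": [0,0,-7],"dr": [0,0,0],"fingers": -0.1},
  {"offset": [0,0,-7.5],"dr": [0,0,0],"fingers": -0.1},
  {"offset": [0,0,-7.5],"dr": [0,0,0],"fingers": -0.1},
])

```text
t: 28.68
ee_pos: [432.0, 288.9, 145.8]
eef_rot: [[0.073, 0.997, 0.004], [0.997, -0.073, 0.002], [0.002, 0.004, -1.0]]
contact_force: [-0.2, -0.2, 0.1]
finger_gap: 0.549
grasp_force: 0.0
```

```bash
python3 - <<'E'
from h import *
im=snap('wrist','w11.png')
plan([(620.6,58.7,145,8.9)])
E
```

```text
now [431.2 288.5 144. ] yaw -4.2 z [ 1.3e-03  6.0e-04 -1.0e+00] gap 0.546 F [-1.  -0.9 -0.1] grip 0.0 t 28.73
off [-10.76  10.29  -0.05] drz -0.1143 rows 4
off [-11.87   8.99  -0.05] drz -0.1143 rows 4
```

View pics/w11.png

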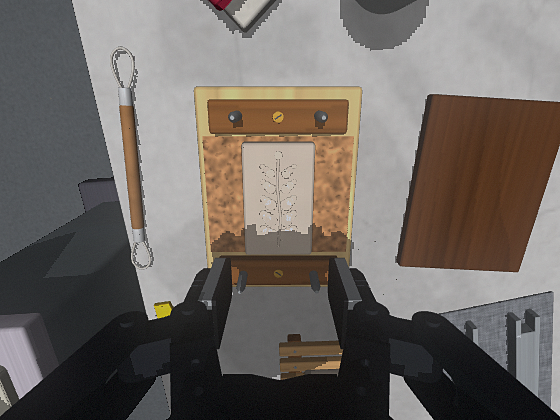

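The new tile is flat in the bed, centred: u 243–314 between bed sides 204 and 355, v 142–255 between the blocks. Next I fetch the nearer bar.

>>> drive_tool([
  {"offset": [-2.5,2.4,0],"dr": [0,0,-0.025],"fingers": -0.1},
  {"offset": [-5,4.8,0],"dr": [0,0,-0.05],"fingers": -0.1},
  {"offset": [-8,7.6,0],"dr": [0,0,-0.085],"fingers": -0.1},
  {"offset": [-10.76,10.29,0],"dr": [0,0,-0.1143],"fingers": -0.1},
], grip_force=70)

```text
t: 29.07
ee_pos: [525.5, 172.1, 141.7]
eef_rot: [[-0.044, 0.999, -0.003], [0.999, 0.044, -0.001], [-0.0, -0.003, -1.0]]
contact_force: [1.0, 0.6, -0.3]
finger_gap: 0.552
grasp_force: 0.0
```

>>> drive_tool([
  {"offset": [-4,3,0],"dr": [0,0,-0.04],"fingers": -0.1},
  {"offset": [-8,6,0],"dr": [0,0,-0.08],"fingers": -0.1},
  {"offset": [-11,8.3,0],"dr": [0,0,-0.11],"fingers": -0.1},
  {"offset": [-11.87,8.99,0],"dr": [0,0,-0.1143],"fingers": -0.1},
  {"offset": [-11.87,8.99,0],"dr": [0,0,-0.1143],"fingers": -0.1},
])

```text
t: 29.48
ee_pos: [622.3, 54.4, 140.4]
eef_rot: [[-0.151, 0.989, -0.003], [0.989, 0.151, -0.001], [-0.0, -0.003, -1.0]]
contact_force: [-1.5, -0.7, -0.5]
finger_gap: 0.549
grasp_force: 0.0
```

>>> drive_tool([
  {"offset": [0,0,3],"dr": [0,0,0],"fingers": -0.1},
  {"offset": [0,0,6.5],"dr": [0,0,0],"fingers": -0.1},
  {"offset": [0,0,9],"dr": [0,0,0],"fingers": -0.1},
  {"offset": [0,0,9.5],"dr": [0,0,0],"fingers": -0.1},
  {"offset": [0,0,9.5],"dr": [0,0,0],"fingers": -0.1},
])

```text
t: 29.9
ee_pos: [618.2, 58.9, 45.7]
eef_rot: [[-0.155, 0.988, -0.006], [0.988, 0.155, 0.0], [0.001, -0.006, -1.0]]
contact_force: [-0.8, 0.0, 0.9]
finger_gap: 0.551
grasp_force: 0.0
```

>>> drive_tool([
  {"offset": [0,0,0],"dr": [0,0,0],"fingers": -0.1},
  {"offset": [0,0,0],"dr": [0,0,0],"fingers": -0.1},
])

```text
t: 30.07
ee_pos: [621.1, 58.8, 50.2]
eef_rot: [[-0.155, 0.988, 0.002], [0.988, 0.155, -0.0], [-0.0, 0.002, -1.0]]
contact_force: [0.3, 0.0, -0.0]
finger_gap: 0.549
grasp_force: 0.0
```

```bash
python3 - <<'E'
from h import *
plan([(620.6,58.7,7.5,8.9)])
E
```

```text
now [621.1  58.8  50.2] yaw 8.91 z [ 2.e-03 -1.e-04 -1.e+00] gap 0.549 F [ 0.3  0.  -0. ] grip 0.0 t 30.07
off [ 0.   -0.05  4.27] drz 0.0002 rows 2
```

>>> drive_tool([
  {"offset": [0,0,1.5],"dr": [0,0,0],"fingers": -0.1},
  {"offset": [0,0,3],"dr": [0,0,0],"fingers": -0.1},
  {"offset": [0,0,4],"dr": [0,0,0],"fingers": -0.1},
  {"offset": [0,0,4.2],"dr": [0,0,0],"fingers": -0.1},
  {"offset": [0,0,4.2],"dr": [0,0,0],"fingers": -0.1},
])

```text
t: 30.48
ee_pos: [620.4, 58.6, 7.0]
eef_rot: [[-0.155, 0.988, -0.0], [0.988, 0.155, -0.0], [0.0, -0.0, -1.0]]
contact_force: [-0.5, 0.5, 0.5]
finger_gap: 0.55
grasp_force: 0.0
```

>>> drive_tool([
  {"offset": [0,0,0],"dr": [0,0,0],"fingers": 0.2},
  {"offset": [0,0,0],"dr": [0,0,0],"fingers": 0.35},
  {"offset": [0,0,0],"dr": [0,0,0],"fingers": 0.5},
  {"offset": [0,0,0],"dr": [0,0,0],"fingers": 1},
  {"offset": [0,0,0],"dr": [0,0,0],"fingers": 1},
], grip_force=70)

```text
t: 30.9
ee_pos: [620.9, 58.6, 8.0]
eef_rot: [[-0.155, 0.988, 0.002], [0.988, 0.155, -0.0], [-0.0, 0.002, -1.0]]
contact_force: [-0.8, 0.0, 5.8]
finger_gap: 0.252
grasp_force: 68.6
```

>>> drive_tool([
  {"offset": [0,0,0],"dr": [0,0,0],"fingers": 1},
  {"offset": [0,0,0],"dr": [0,0,0],"fingers": 1},
  {"offset": [0,0,0],"dr": [0,0,0],"fingers": 1},
])

```text
t: 31.15
ee_pos: [620.9, 58.6, 8.0]
eef_rot: [[-0.155, 0.988, 0.002], [0.988, 0.155, -0.0], [-0.0, 0.002, -1.0]]
contact_force: [-2.1, -0.0, 5.7]
finger_gap: 0.255
grasp_force: 68.6
```

>>> drive_tool([
  {"offset": [0,0,-0.3],"dr": [0,0,0],"fingers": 1},
  {"offset": [0,0,-1.0],"dr": [0,0,0],"fingers": 1},
  {"offset": [0,0,-2.5],"dr": [0,0,0],"fingers": 1},
  {"offset": [0,0,-4.5],"dr": [0,0,0],"fingers": 1},
  {"offset": [0,0,-6.5],"dr": [0,0,0],"fingers": 1},
])

```text
t: 31.57
ee_pos: [619.8, 58.6, 72.4]
eef_rot: [[-0.155, 0.988, -0.001], [0.988, 0.155, 0.0], [0.0, -0.001, -1.0]]
contact_force: [0.8, 0.5, -2.3]
finger_gap: 0.258
grasp_force: 69.1
```

>>> drive_tool([
  {"offset": [0,0,-2.3],"dr": [0,0,0],"fingers": 1},
  {"offset": [0,0,-4.3],"dr": [0,0,0],"fingers": 1},
  {"offset": [0,0,-5.3],"dr": [0,0,0],"fingers": 1},
  {"offset": [0,0,-5.5],"dr": [0,0,0],"fingers": 1},
  {"offset": [0,0,-5.5],"dr": [0,0,0],"fingers": 1},
])

```text
t: 31.98
ee_pos: [620.4, 58.6, 126.9]
eef_rot: [[-0.155, 0.988, 0.001], [0.988, 0.155, -0.0], [-0.0, 0.001, -1.0]]
contact_force: [0.1, 0.2, -4.1]
finger_gap: 0.254
grasp_force: 69.2
```

```bash
python3 - <<'E'
from h import *
plan([(463.3,286,128,-4.17),(463.3,286,70,-4.17)])
E
```

```text
now [620.4  58.6 126.9] yaw 8.9 z [ 7.e-04 -0.e+00 -1.e+00] gap 0.254 F [ 0.1  0.2 -4.1] grip 69.2 t 31.98
off [12.45 -6.   -0.05] drz 0.114 rows 4
off [11.69 -7.38 -0.05] drz 0.114 rows 4
off [0.  0.  5.8] drz -0.0 rows 2
```

>>> drive_tool([
  {"offset": [1.6,-0.8,0],"dr": [0,0,0.015],"fingers": 1},
  {"offset": [4,-1.9,0],"dr": [0,0,0.037],"fingers": 1},
  {"offset": [6.8,-3.3,0],"dr": [0,0,0.063],"fingers": 1},
  {"offset": [9.6,-4.6,0],"dr": [0,0,0.09],"fingers": 1},
  {"offset": [12.45,-6,-0.05],"dr": [0,0,0.114],"fingers": 1},
])

```text
t: 32.4
ee_pos: [540.2, 172.9, 125.3]
eef_rot: [[-0.039, 0.999, -0.003], [0.999, 0.039, -0.0], [-0.0, -0.003, -1.0]]
contact_force: [0.5, -0.6, -2.8]
finger_gap: 0.254
grasp_force: 69.2
```

>>> drive_tool([
  {"offset": [3,-1.9,0],"dr": [0,0,0.03],"fingers": 1},
  {"offset": [6.5,-4.1,0],"dr": [0,0,0.065],"fingers": 1},
  {"offset": [9.6,-6.1,0],"dr": [0,0,0.1],"fingers": 1},
  {"offset": [11.3,-7.1,0],"dr": [0,0,0.114],"fingers": 1},
  {"offset": [11.69,-7.38,-0.05],"dr": [0,0,0.114],"fingers": 1},
])

```text
t: 32.82
ee_pos: [460.2, 288.3, 126.2]
eef_rot: [[0.07, 0.998, -0.003], [0.998, -0.07, -0.0], [-0.001, -0.003, -1.0]]
contact_force: [0.0, 0.5, -3.3]
finger_gap: 0.256
grasp_force: 69.2
```

>>> drive_tool([
  {"offset": [0,0,1.5],"dr": [0,0,0],"fingers": 1},
  {"offset": [0,0,3.5],"dr": [0,0,0],"fingers": 1},
  {"offset": [0,0,5.2],"dr": [0,0,0],"fingers": 1},
  {"offset": [0,0,5.2],"dr": [0,0,0],"fingers": 1},
  {"offset": [0,0,5.2],"dr": [0,0,0],"fingers": 1},
])

```text
t: 33.23
ee_pos: [462.6, 285.3, 74.4]
eef_rot: [[0.073, 0.997, -0.003], [0.997, -0.073, -0.001], [-0.002, -0.003, -1.0]]
contact_force: [0.5, 0.5, -2.7]
finger_gap: 0.256
grasp_force: 69.3
```

>>> drive_tool([
  {"offset": [0,0,0],"dr": [0,0,0],"fingers": 1},
  {"offset": [0,0,0],"dr": [0,0,0],"fingers": 1},
  {"offset": [0,0,0],"dr": [0,0,0],"fingers": 1},
])

```text
t: 33.48
ee_pos: [463.8, 286.1, 76.6]
eef_rot: [[0.073, 0.997, 0.001], [0.997, -0.073, 0.001], [0.001, 0.001, -1.0]]
contact_force: [0.0, -0.2, -3.4]
finger_gap: 0.254
grasp_force: 69.3
```

```bash
python3 - <<'E'
from h import *
plan([(463.3,286,66,-4.17)])
im=snap('wrist','w12.png')
E
```

```text
now [463.8 286.1  76.6] yaw -4.18 z [ 1.4e-03  6.0e-04 -1.0e+00] gap 0.254 F [ 0.  -0.2 -3.4] grip 69.3 t 33.48
off [-0.02 -0.05  1.06] drz -0.0001 rows 1
```

View pics/w12.png

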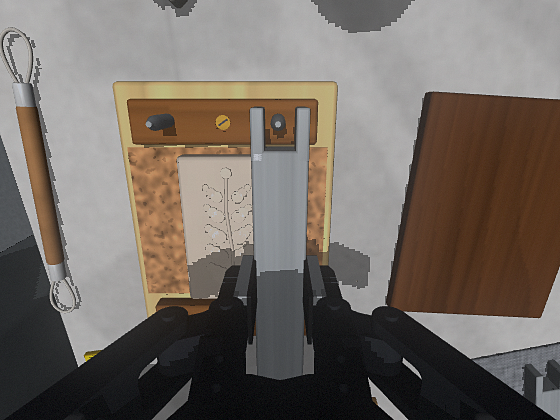

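The bar is level and its slot (u 264–297) sits over the dowel at (279,125). I'll lower it onto the dowels.

>>> drive_tool([
  {"offset": [0,-0.04,0.8],"dr": [0,0,0],"fingers": 1},
  {"offset": [0,-0.04,1.7],"dr": [0,0,0],"fingers": 1},
  {"offset": [0,-0.04,2.6],"dr": [0,0,0],"fingers": 1},
  {"offset": [0,-0.04,3],"dr": [0,0,0],"fingers": 1},
  {"offset": [0,-0.04,3],"dr": [0,0,0],"fingers": 1},
])

```text
t: 33.95
ee_pos: [462.0, 285.7, 44.1]
eef_rot: [[0.073, 0.997, -0.002], [0.997, -0.073, -0.001], [-0.001, -0.002, -1.0]]
contact_force: [-0.6, -0.7, -3.9]
finger_gap: 0.253
grasp_force: 69.3
```

>>> drive_tool([
  {"offset": [0,0,0.5],"dr": [0,0,0],"fingers": 1},
  {"offset": [0,0,1],"dr": [0,0,0],"fingers": 1},
  {"offset": [0,0,1.4],"dr": [0,0,0],"fingers": 1},
  {"offset": [0,0,1.4],"dr": [0,0,0],"fingers": 1},
  {"offset": [0,0,1.4],"dr": [0,0,0],"fingers": 1},
])

```text
t: 34.37
ee_pos: [462.7, 286.0, 31.5]
eef_rot: [[0.073, 0.997, -0.0], [0.997, -0.073, -0.0], [-0.0, -0.0, -1.0]]
contact_force: [0.9, -0.4, -3.7]
finger_gap: 0.256
grasp_force: 69.4
```

>>> drive_tool([
  {"offset": [0,0,0.1],"dr": [0,0,0],"fingers": 1},
  {"offset": [0,0,0.2],"dr": [0,0,0],"fingers": 1},
  {"offset": [0,0,0.3],"dr": [0,0,0],"fingers": 1},
  {"offset": [0,0,0.3],"dr": [0,0,0],"fingers": 1},
])

```text
t: 34.7
ee_pos: [463.0, 286.2, 29.0]
eef_rot: [[0.073, 0.997, 0.001], [0.997, -0.073, 0.0], [0.0, 0.001, -1.0]]
contact_force: [-0.6, -0.2, -0.2]
finger_gap: 0.26
grasp_force: 69.7
```

>>> drive_tool([
  {"offset": [0,0,0.06],"dr": [0,0,0],"fingers": 1},
  {"offset": [0,0,0.06],"dr": [0,0,0],"fingers": 1},
  {"offset": [0,0,0.06],"dr": [0,0,0],"fingers": 0.2},
  {"offset": [0,0,0.06],"dr": [0,0,0],"fingers": -0.1},
  {"offset": [0,0,0.06],"dr": [0,0,0],"fingers": -0.1},
])

```text
t: 35.12
ee_pos: [463.0, 286.2, 28.2]
eef_rot: [[0.073, 0.997, 0.0], [0.997, -0.073, 0.0], [0.0, 0.0, -1.0]]
contact_force: [-0.1, -0.2, 0.2]
finger_gap: 0.551
grasp_force: 0.0
```

>>> drive_tool([
  {"offset": [0,0,-1],"dr": [0,0,0],"fingers": -0.1},
  {"offset": [0,0,-4],"dr": [0,0,0],"fingers": -0.1},
  {"offset": [0,0,-8],"dr": [0,0,0],"fingers": -0.1},
  {"offset": [0,0,-9.5],"dr": [0,0,0],"fingers": -0.1},
  {"offset": [0,0,-9.5],"dr": [0,0,0],"fingers": -0.1},
])

```text
t: 35.53
ee_pos: [464.7, 287.0, 127.9]
eef_rot: [[0.073, 0.997, 0.007], [0.997, -0.073, 0.003], [0.003, 0.007, -1.0]]
contact_force: [-0.5, 0.5, -0.5]
finger_gap: 0.552
grasp_force: 0.0
```

```bash
python3 - <<'E'
from h import *
plan([(680.9,67.5,122,8.87)])
E
```

```text
now [464.7 287.  127.9] yaw -4.16 z [ 0.0067  0.0028 -1.    ] gap 0.552 F [-0.5  0.5 -0.5] grip 0.0 t 35.53
off [-10.16  11.58   0.3 ] drz -0.1137 rows 4
off [-11.41  10.35   0.3 ] drz -0.1137 rows 4
```

>>> drive_tool([
  {"offset": [-2.5,2.8,0],"dr": [0,0,-0.025],"fingers": -0.1},
  {"offset": [-5,5.7,0],"dr": [0,0,-0.05],"fingers": -0.1},
  {"offset": [-7.5,8.6,0],"dr": [0,0,-0.085],"fingers": -0.1},
  {"offset": [-10.16,11.6,0],"dr": [0,0,-0.1137],"fingers": -0.1},
])

```text
t: 35.87
ee_pos: [571.7, 175.4, 123.0]
eef_rot: [[-0.044, 0.999, -0.0], [0.999, 0.044, 0.0], [0.0, -0.0, -1.0]]
contact_force: [0.8, 0.7, 0.5]
finger_gap: 0.549
grasp_force: 0.0
```

>>> drive_tool([
  {"offset": [-4,3.6,0],"dr": [0,0,-0.04],"fingers": -0.1},
  {"offset": [-7.5,6.8,0],"dr": [0,0,-0.08],"fingers": -0.1},
  {"offset": [-10.5,9.6,0],"dr": [0,0,-0.11],"fingers": -0.1},
  {"offset": [-11.4,10.4,0],"dr": [0,0,-0.1137],"fingers": -0.1},
  {"offset": [-11.4,10.4,0],"dr": [0,0,-0.1137],"fingers": -0.1},
])

```text
t: 36.28
ee_pos: [682.9, 61.9, 121.5]
eef_rot: [[-0.15, 0.989, -0.0], [0.989, 0.15, -0.001], [-0.001, -0.0, -1.0]]
contact_force: [-0.7, 0.1, -1.1]
finger_gap: 0.549
grasp_force: 0.0
```

>>> drive_tool([
  {"offset": [0,0,3],"dr": [0,0,0],"fingers": -0.1},
  {"offset": [0,0,6],"dr": [0,0,0],"fingers": -0.1},
  {"offset": [0,0,7.5],"dr": [0,0,0],"fingers": -0.1},
  {"offset": [0,0,7.5],"dr": [0,0,0],"fingers": -0.1},
  {"offset": [0,0,7.5],"dr": [0,0,0],"fingers": -0.1},
])

```text
t: 36.7
ee_pos: [679.0, 66.9, 47.4]
eef_rot: [[-0.154, 0.988, -0.002], [0.988, 0.154, 0.0], [0.0, -0.002, -1.0]]
contact_force: [-0.1, 0.1, 0.4]
finger_gap: 0.544
grasp_force: 0.0
```

>>> drive_tool([
  {"offset": [0,0,0],"dr": [0,0,0],"fingers": -0.1},
  {"offset": [0,0,0],"dr": [0,0,0],"fingers": -0.1},
  {"offset": [0,0,0],"dr": [0,0,0],"fingers": -0.1},
])

```text
t: 36.95
ee_pos: [680.4, 66.8, 49.7]
eef_rot: [[-0.154, 0.988, 0.002], [0.988, 0.154, -0.0], [-0.0, 0.002, -1.0]]
contact_force: [-0.0, -0.6, 1.0]
finger_gap: 0.549
grasp_force: 0.0
```

```bash
python3 - <<'E'
from h import *
plan([(680.9,67.5,7.5,8.87)])
E
```

```text
now [680.4  66.8  49.7] yaw 8.88 z [ 2.4e-03 -1.0e-04 -1.0e+00] gap 0.549 F [-0.  -0.6  1. ] grip 0.0 t 36.95
off [0.06 0.06 4.22] drz 0.0001 rows 2
```

>>> drive_tool([
  {"offset": [0.06,0.06,1.5],"dr": [0,0,0],"fingers": -0.1},
  {"offset": [0.06,0.06,3],"dr": [0,0,0],"fingers": -0.1},
  {"offset": [0.06,0.06,4],"dr": [0,0,0],"fingers": -0.1},
  {"offset": [0.06,0.06,4.2],"dr": [0,0,0],"fingers": -0.1},
  {"offset": [0.06,0.06,4.2],"dr": [0,0,0],"fingers": -0.1},
])

```text
t: 37.37
ee_pos: [680.0, 67.4, 5.9]
eef_rot: [[-0.154, 0.988, -0.001], [0.988, 0.154, 0.0], [0.0, -0.001, -1.0]]
contact_force: [-0.3, 0.3, 0.2]
finger_gap: 0.553
grasp_force: 0.0
```

>>> drive_tool([
  {"offset": [0,0,0],"dr": [0,0,0],"fingers": 0.2},
  {"offset": [0,0,0],"dr": [0,0,0],"fingers": 0.35},
  {"offset": [0,0,0],"dr": [0,0,0],"fingers": 0.5},
  {"offset": [0,0,0],"dr": [0,0,0],"fingers": 1},
  {"offset": [0,0,0],"dr": [0,0,0],"fingers": 1},
], grip_force=70)

```text
t: 37.78
ee_pos: [680.9, 67.4, 7.4]
eef_rot: [[-0.154, 0.988, 0.002], [0.988, 0.154, -0.0], [-0.0, 0.002, -1.0]]
contact_force: [-0.7, -0.3, 6.2]
finger_gap: 0.257
grasp_force: 69.0
```

>>> drive_tool([
  {"offset": [0,0,0],"dr": [0,0,0],"fingers": 1},
  {"offset": [0,0,0],"dr": [0,0,0],"fingers": 1},
  {"offset": [0,0,0],"dr": [0,0,0],"fingers": 1},
])

```text
t: 38.03
ee_pos: [680.9, 67.4, 7.4]
eef_rot: [[-0.154, 0.988, 0.002], [0.988, 0.154, -0.0], [-0.0, 0.002, -1.0]]
contact_force: [-0.2, -0.3, 5.7]
finger_gap: 0.256
grasp_force: 69.1
```

>>> drive_tool([
  {"offset": [0,0,-0.3],"dr": [0,0,0],"fingers": 1},
  {"offset": [0,0,-1.0],"dr": [0,0,0],"fingers": 1},
  {"offset": [0,0,-2.5],"dr": [0,0,0],"fingers": 1},
  {"offset": [0,0,-4.5],"dr": [0,0,0],"fingers": 1},
  {"offset": [0,0,-6.5],"dr": [0,0,0],"fingers": 1},
])

```text
t: 38.45
ee_pos: [679.6, 67.4, 71.4]
eef_rot: [[-0.154, 0.988, -0.002], [0.988, 0.154, -0.0], [0.0, -0.002, -1.0]]
contact_force: [1.0, 0.7, -4.2]
finger_gap: 0.257
grasp_force: 69.0
```

>>> drive_tool([
  {"offset": [0,0,-2.3],"dr": [0,0,0],"fingers": 1},
  {"offset": [0,0,-4.3],"dr": [0,0,0],"fingers": 1},
  {"offset": [0,0,-5.3],"dr": [0,0,0],"fingers": 1},
  {"offset": [0,0,-5.5],"dr": [0,0,0],"fingers": 1},
  {"offset": [0,0,-5.5],"dr": [0,0,0],"fingers": 1},
])

```text
t: 38.87
ee_pos: [680.2, 67.4, 126.2]
eef_rot: [[-0.154, 0.988, 0.0], [0.988, 0.154, 0.0], [-0.0, 0.0, -1.0]]
contact_force: [0.1, 0.5, -3.3]
finger_gap: 0.256
grasp_force: 69.2
```

```bash
python3 - <<'E'
from h import *
plan([(398.4,290,128,-4.17),(398.4,290,70,-4.17)])
E
```

```text
now [680.2  67.4 126.2] yaw 8.86 z [ 4.e-04  0.e+00 -1.e+00] gap 0.256 F [ 0.1  0.5 -3.3] grip 69.2 t 38.87
off [ 13.17 -12.21  -0.09] drz 0.1138 rows 5
off [ 11.7  -13.62  -0.09] drz 0.1138 rows 5
off [0.  0.  5.8] drz -0.0 rows 2
```

>>> drive_tool([
  {"offset": [1.5,-1.4,0],"dr": [0,0,0.013],"fingers": 1},
  {"offset": [4,-3.7,0],"dr": [0,0,0.034],"fingers": 1},
  {"offset": [6.8,-6.3,0],"dr": [0,0,0.058],"fingers": 1},
  {"offset": [9.8,-9.1,0],"dr": [0,0,0.085],"fingers": 1},
  {"offset": [13.17,-12.21,-0.09],"dr": [0,0,0.1138],"fingers": 1},
])

```text
t: 39.28
ee_pos: [540.2, 176.4, 124.7]
eef_rot: [[-0.039, 0.999, -0.003], [0.999, 0.039, -0.0], [-0.0, -0.003, -1.0]]
contact_force: [-0.1, 2.0, -3.8]
finger_gap: 0.257
grasp_force: 69.3
```

>>> drive_tool([
  {"offset": [2.5,-2.9,0],"dr": [0,0,0.025],"fingers": 1},
  {"offset": [5,-5.8,0],"dr": [0,0,0.05],"fingers": 1},
  {"offset": [7.5,-8.7,0],"dr": [0,0,0.074],"fingers": 1},
  {"offset": [9.9,-11.5,0],"dr": [0,0,0.1],"fingers": 1},
  {"offset": [11.7,-13.62,-0.09],"dr": [0,0,0.1138],"fingers": 1},
])

```text
t: 39.7
ee_pos: [398.3, 288.2, 126.3]
eef_rot: [[0.073, 0.997, -0.003], [0.997, -0.073, -0.001], [-0.001, -0.003, -1.0]]
contact_force: [-0.5, 0.2, -3.4]
finger_gap: 0.255
grasp_force: 69.4
```

>>> drive_tool([
  {"offset": [0,0,0.5],"dr": [0,0,0],"fingers": 1},
  {"offset": [0,0,2],"dr": [0,0,0],"fingers": 1},
  {"offset": [0,0,4],"dr": [0,0,0],"fingers": 1},
  {"offset": [0,0,5.2],"dr": [0,0,0],"fingers": 1},
  {"offset": [0,0,5.2],"dr": [0,0,0],"fingers": 1},
])

```text
t: 40.12
ee_pos: [399.6, 286.3, 72.4]
eef_rot: [[0.073, 0.997, -0.006], [0.997, -0.073, -0.003], [-0.003, -0.005, -1.0]]
contact_force: [-1.8, 0.3, -4.1]
finger_gap: 0.253
grasp_force: 69.4
```

>>> drive_tool([
  {"offset": [0,0,0],"dr": [0,0,0],"fingers": 1},
  {"offset": [0,0,0],"dr": [0,0,0],"fingers": 1},
  {"offset": [0,0,0],"dr": [0,0,0],"fingers": 1},
  {"offset": [0,0,0],"dr": [0,0,0],"fingers": 1},
])

```text
t: 40.45
ee_pos: [402.1, 287.5, 76.4]
eef_rot: [[0.073, 0.997, 0.001], [0.997, -0.073, 0.0], [0.001, 0.001, -1.0]]
contact_force: [0.7, -0.8, -3.7]
finger_gap: 0.256
grasp_force: 69.5
```

```bash
python3 - <<'E'
from h import *
plan([(398.4,290,66,-4.17)])
im=snap('wrist','w13.png')
E
```

```text
now [402.1 287.5  76.4] yaw -4.19 z [ 1.e-03  5.e-04 -1.e+00] gap 0.256 F [ 0.7 -0.8 -3.7] grip 69.5 t 40.45
off [ 0.22 -0.39  1.04] drz -0.0003 rows 1
```

View pics/w13.png

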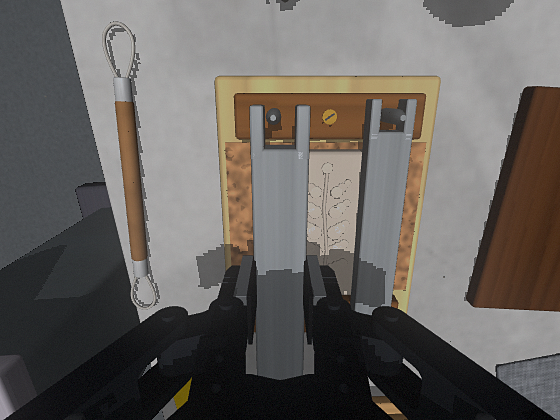

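The right bar is seated on its dowels (u 365–415). The held bar is still about 4 mm off, with the dowel at (273,117) left of the slot's middle, so I correct before lowering.

>>> drive_tool([
  {"offset": [0.22,-0.39,0.3],"dr": [0,0,0],"fingers": 1},
  {"offset": [0.22,-0.39,0.5],"dr": [0,0,0],"fingers": 1},
  {"offset": [0.22,-0.39,0.5],"dr": [0,0,0],"fingers": 1},
  {"offset": [0.22,-0.39,0.5],"dr": [0,0,0],"fingers": 1},
  {"offset": [0.22,-0.39,0.5],"dr": [0,0,0],"fingers": 1},
])

```text
t: 40.92
ee_pos: [398.0, 289.9, 70.8]
eef_rot: [[0.073, 0.997, -0.0], [0.997, -0.073, -0.0], [-0.0, -0.0, -1.0]]
contact_force: [-0.2, -0.3, -3.4]
finger_gap: 0.256
grasp_force: 69.5
```

```bash
python3 - <<'E'
from h import *
plan([(398.4,290,28.3,-4.17)])
E
```

```text
now [398.  289.9  70.8] yaw -4.17 z [-1.e-04 -0.e+00 -1.e+00] gap 0.256 F [-0.2 -0.3 -3.4] grip 69.5 t 40.92
off [0.01 0.04 4.25] drz -0.0001 rows 2
```

>>> drive_tool([
  {"offset": [0,0.04,0.6],"dr": [0,0,0],"fingers": 1},
  {"offset": [0,0.04,1.4],"dr": [0,0,0],"fingers": 1},
  {"offset": [0,0.04,2.2],"dr": [0,0,0],"fingers": 1},
  {"offset": [0,0.04,2.6],"dr": [0,0,0],"fingers": 1},
  {"offset": [0,0.04,2.6],"dr": [0,0,0],"fingers": 1},
])

```text
t: 41.33
ee_pos: [397.6, 289.4, 43.4]
eef_rot: [[0.073, 0.997, -0.002], [0.997, -0.073, -0.001], [-0.001, -0.002, -1.0]]
contact_force: [-0.3, 0.1, -3.2]
finger_gap: 0.256
grasp_force: 69.5
```

>>> drive_tool([
  {"offset": [0,0,0.5],"dr": [0,0,0],"fingers": 1},
  {"offset": [0,0,1],"dr": [0,0,0],"fingers": 1},
  {"offset": [0,0,1.35],"dr": [0,0,0],"fingers": 1},
  {"offset": [0,0,1.35],"dr": [0,0,0],"fingers": 1},
  {"offset": [0,0,1.35],"dr": [0,0,0],"fingers": 1},
])

```text
t: 41.75
ee_pos: [398.3, 289.8, 31.1]
eef_rot: [[0.073, 0.997, -0.0], [0.997, -0.073, -0.0], [-0.0, -0.0, -1.0]]
contact_force: [-0.7, 0.6, -3.8]
finger_gap: 0.251
grasp_force: 69.5
```

>>> drive_tool([
  {"offset": [0,0,0.1],"dr": [0,0,0],"fingers": 1},
  {"offset": [0,0,0.2],"dr": [0,0,0],"fingers": 1},
  {"offset": [0,0,0.28],"dr": [0,0,0],"fingers": 1},
  {"offset": [0,0,0.28],"dr": [0,0,0],"fingers": 1},
])

```text
t: 42.08
ee_pos: [398.4, 289.9, 28.5]
eef_rot: [[0.073, 0.997, 0.0], [0.997, -0.073, 0.0], [0.0, 0.0, -1.0]]
contact_force: [0.6, -1.1, -4.1]
finger_gap: 0.255
grasp_force: 69.5
```

Nearly down: lower slightly, release, lift and look.

>>> drive_tool([
  {"offset": [0,0,0.04],"dr": [0,0,0],"fingers": 1},
  {"offset": [0,0,0.07],"dr": [0,0,0],"fingers": 1},
  {"offset": [0,0,0.07],"dr": [0,0,0],"fingers": 1},
])

```text
t: 42.33
ee_pos: [398.4, 289.9, 28.4]
eef_rot: [[0.073, 0.997, 0.0], [0.997, -0.073, 0.0], [0.0, 0.0, -1.0]]
contact_force: [-1.6, -1.5, 3.8]
finger_gap: 0.252
grasp_force: 70.4
```

>>> drive_tool([
  {"offset": [0,0,0],"dr": [0,0,0],"fingers": 0.2},
  {"offset": [0,0,0],"dr": [0,0,0],"fingers": -0.1},
  {"offset": [0,0,0],"dr": [0,0,0],"fingers": -0.1},
  {"offset": [0,0,-1],"dr": [0,0,0],"fingers": -0.1},
  {"offset": [0,0,-4],"dr": [0,0,0],"fingers": -0.1},
])

```text
t: 42.75
ee_pos: [396.6, 288.9, 65.2]
eef_rot: [[0.073, 0.997, -0.006], [0.997, -0.073, -0.003], [-0.003, -0.005, -1.0]]
contact_force: [-1.1, -0.4, -0.7]
finger_gap: 0.553
grasp_force: 0.0
```

>>> drive_tool([
  {"offset": [0,0,-4],"dr": [0,0,0],"fingers": -0.1},
  {"offset": [0,0,-8],"dr": [0,0,0],"fingers": -0.1},
  {"offset": [0,0,-11],"dr": [0,0,0],"fingers": -0.1},
  {"offset": [0,0,-12],"dr": [0,0,0],"fingers": -0.1},
  {"offset": [0,0,-12],"dr": [0,0,0],"fingers": -0.1},
])

```text
t: 43.17
ee_pos: [399.6, 290.5, 190.4]
eef_rot: [[0.073, 0.997, 0.005], [0.997, -0.073, 0.002], [0.003, 0.005, -1.0]]
contact_force: [-0.8, 0.3, -1.0]
finger_gap: 0.549
grasp_force: 0.0
```

```bash
python3 - <<'E'
from h import *
plan([])
im=snap('wrist','w14.png'); Z=pts(im)[...,2]
hsv=cv2.cvtColor(im['color'],cv2.COLOR_RGB2HSV)
m=(hsv[...,1]<60)&(Z>30)&(Z<60)
n,l,s,c=cv2.connectedComponentsWithStats(m[:330].astype(np.uint8))
for i in range(1,n):
    if s[i,4]>800:
        P=pts(im)[:330][l==i]; A=np.c_[P[:,:2],np.ones(len(P))]; k=P[:,2]<42; f=np.linalg.lstsq(A[k],P[k,2],rcond=None)[0]; print(s[i],np.median(P[:,2]).round(2),P[:,:2].mean(0).round(1),'slope',f[:2].round(4))
E
```

```text
now [399.6 290.5 190.4] yaw -4.17 z [ 0.0048  0.0024 -1.    ] gap 0.549 F [-0.8  0.3 -1. ] grip 0.0 t 43.17
[ 264  103   28  165 3839] 38.25 [397.8 293.1] slope [-0.0027  0.001 ]
[ 329  103   37  165 4068] 38.19 [461.9 292.4] slope [ 0.0398 -0.0036]
```

View pics/w14.png

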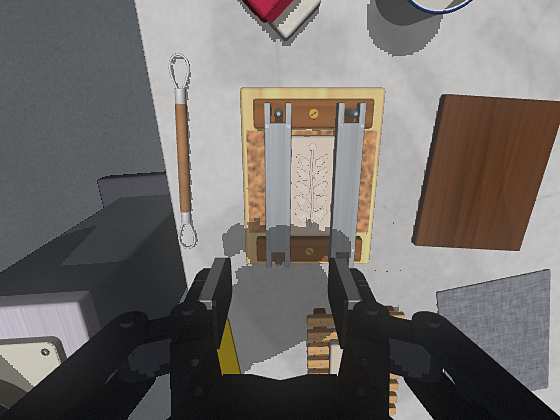

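Both bars are seated on the dowels (tops at z 38.2, u≈278 and 348) over the tile's long edges. The mat is clear and the arm is well away. I'll let it settle and hand in.

>>> drive_tool([
  {"offset": [0,0,0],"dr": [0,0,0],"fingers": -0.1},
  {"offset": [0,0,0],"dr": [0,0,0],"fingers": -0.1},
  {"offset": [0,0,0],"dr": [0,0,0],"fingers": -0.1},
  {"offset": [0,0,0],"dr": [0,0,0],"fingers": -0.1},
])

```text
t: 43.55
ee_pos: [398.0, 289.6, 186.6]
eef_rot: [[0.073, 0.997, -0.002], [0.997, -0.073, -0.001], [-0.001, -0.002, -1.0]]
contact_force: [-0.7, -0.6, 0.5]
finger_gap: 0.548
grasp_force: 0.0
```

```bash
python3 -c "
from plant import *
print(sign_off())"
```

```text
the job is handed in; nothing more can be done
None
```

Job handed in at about 43.5 s (no verdict returned): the dry tile lies centred on the rack, the new tile is centred in the press, and both bars are seated over the dowels (tops measured at about 38 mm, as they should be), covering its long edges.

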